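Wind the inspection lift up to its height stop

TASK

Take the crank off its wooden block, fit its square socket right down onto the square shaft on top of the green screw lift, and wind it clockwise until the table with the clamped casting comes up firmly against the red height stop: feel the crank go tight, but do not force it. Leave the crank fitted on the shaft with the table held against the stop, and do not disturb the other things on the bench.

Things in the scene. Friction and masses are not known exactly. Their poses are not given: they have to be found in the camera images.
- crank_hub (a point): Loose crank, 0.4 to 0.6 kg, parked with its socket over a square stud on a wooden block. This point is on the axis of its steel hub (34 mm square, 58 mm tall), 40 mm above the hub's underside; x points along the arm to the handle, z up. Grip it across the two sides parallel to the arm. The aluminium arm is 20 mm wide, 12 mm thick, its middle 34 mm above the hub's underside.
- crank_handle (a point): Middle of the crank's upright black handle, a free-turning sleeve 24 mm in diameter, 64 mm tall (top 30 mm above this point, arm 36 mm below), 75 mm from the hub's axis along the arm, 76 mm above the hub's underside. Frame as crank_hub. Held by it, the crank turns without the hand having to turn.
- crank_socket (a point): Centre of the mouth of the crank's square socket (19.5 mm wide, 27 mm deep, sides parallel to the hub's), in the hub's underside. Frame as crank_hub.
- block: Fixed wooden block 130 x 85 x 28 mm on which the crank is parked; origin on the bench under its steel stud. The stud is 17 mm square and stands 20 mm above the block.
- shaft_tip (a point): Top of the lift's vertical square shaft: 18 mm square, x and y perpendicular to its flats, 24.5 mm from tip to shoulder, the last 4.5 mm tapering to 11 mm square. It turns with the screw. One turn clockwise seen from above raises the table 12 mm. The crank sweeps clear above all of the lift.
- shaft_seat (a point): Centre of the round steel shoulder, 38 mm in diameter, at the foot of the square shaft; the hub's underside rests on it when the crank is fully fitted. Frame turns with the shaft.
- lug_top (a point): Top of the steel lug beside the lift's screw that rises with the table and meets the stop.
- stop_face (a point): Underside, at the centre, of the red stop collar (25 mm in diameter, 16 mm tall) locked on a steel rod directly above lug_top, 16 to 34 mm above it at the start. When the lug meets it the crank goes tight over 1 to 3 cm of handle travel: 5 to 9 N at the handle above the running force is firm, over 13 N above it is forcing.
- lift: Fixed green screw lift: base 165 x 330 x 20 mm, column 170 mm tall, table on its +y side with a grey casting clamped on. Origin on the bench under the screw's axis. Turning the screw takes about 3 N at the crank's handle while it moves, less when paused. It is self-locking: the table stays where it is left.
- casting: Bystander: loose grey die-cast housing 110 x 120 x 46 mm, origin under its centre.
- tub: Bystander: maroon plastic tub with lid, 86 mm in diameter, 76 mm tall, origin under its centre.
- wrench: Bystander: steel spanner 180 mm long, 8 mm thick, along its x.
- screwdriver: Bystander: screwdriver with a blue handle, 200 mm long, along its x.
- parts_bin: Bystander: blue plastic bin 100 x 140 x 60 mm, origin under its centre.
- bore_gauge: Bystander: dial bore gauge lying on its back, dial 58 mm in diameter at its origin, stem 190 mm along its x.
- brush: Bystander: bench brush 200 mm long, along its x.

How it is judged (in metres and radians):
On the way, in this order (a step that is already met when the one before it is completed fails the run):
1. the crank is fitted right down on the shaft (socket mouth within 4 mm of the shoulder, hub upright within 0.1 rad) (distance between crank_socket and shaft_seat below 0.004 m and angle between crank_socket's own z axis and vertical below 0.1 rad), for 0.2 s.
2. the table is wound firmly against the stop (lug bears on the collar with over 160 N, which is about 4 N at the handle above the running force) (contact force between carriage and stop above 160 N), for 0.2 s.
At the end, for the whole second after the job is handed in: The table's lug still bears on the stop collar (over 15 N, no gap over 1.5 mm), the crank is still fitted on the shaft (socket mouth within 5 mm of the shoulder, upright within 0.12 rad) and at rest, released (z of lug_top in the frame of stop_face above -0.0015 m and contact force between carriage and stop above 15 N and distance between crank_socket and shaft_seat below 0.005 m and angle between crank_socket's own z axis and vertical below 0.12 rad and linear speed of crank below 0.02 m/s); the robot touches nothing.
It fails at once if the table is forced against the stop (lug on collar over 560 N, about 14 N at the handle above the running force) (contact force between carriage and stop above 560 N).
It fails at once if a bystander is pushed more than 30 mm (distance of any of casting, tub, wrench, screwdriver, parts_bin, bore_gauge, brush from where it was at the start of the episode above 0.03 m).
It also fails if it takes over 72 s, if anything falls off the work surface, if the arm or the gripper's body presses on something with over 40 N, if the wrist force passes 120 N, or if a joint passes its speed limit or range.

ROBOT

A 6-joint arm with a two-finger parallel gripper is mounted at the origin on the work surface. World frame = base frame: x ahead of the robot, y to its left, z up, the work surface at z = 0. Lengths are in mm, angles in rad, forces in N, time in s.
With the tool pointing down it reaches from about 350 to 725 mm from the base axis. Payload 4.3 kg.
Tool frame: the origin (TCP) lies on the mounting face of the last link; the fingertips stand 173 mm ahead of it and the grasp point (between the pads) lies 155 mm ahead of it (manip.tcp_to_tips is the distance from the TCP to the fingertips, in mm); x points along the fingers, y is the direction in which the jaws open and shut, and the axes are right-handed (so a half turn about x gives the same grasp; the last joint's range is limited). The gripper opens to 85 mm and grips with 20 to 120 N. Pads are 22 mm wide; open, the fingers measure 114 mm over their backs; the gripper's body (76 mm by 85 mm) begins 54 mm behind the grasp point. The pads swing forward as they close: fully open they stand 13 mm farther back than shut.
Start: joints at [-1.384, 0.377, 0.081, 1.274, 0, 1.46], TCP at [168.173, -549.878, 404.729] pointing down, gripper open.
Joint ranges: [-2.72, 2.72], [-0.84, 1.66], [-1.02, 1.22], [-1.77, 2.12], [-1.37, 1.28], [-3.14, 3.14]. Speed limits (rad/s): [2.57, 2.57, 3.14, 3.14, 3.14, 3.14].

INTERFACE

Orientations are given as a unit quaternion [w, x, y, z].
In Python, from plant import manip gives the robot as it stands. The module is installed in compiled form; this text tells all that it offers.
- The arm moves only by the tool drive_tool, never from a script. Its argument "series" is a list of rows, each an object with "xyz": the shift along the tool's x, y, z in cm, a list of three; "spin": the turn about the tool's x in degrees; "hand": the opening, from 0 (shut) to 1 (fully open). A call has 1 to 8 rows; each row shifts and turns the commanded pose from where the row before left it, along the tool's axes as they then stand; what a row does not reach is not made up. A row lasts 1/12 s, in which the tool goes at most 41.7 mm and 7.16 degrees, less where a joint would pass 70% of its speed; a pose out of reach is approached as far as the arm can. A call is refused whole if a number of a shift passes 4.17 or a number of a turn 7.16, either way. A call with a gripper value outside its range is refused whole. The fingers move at their own pace and stop on an object; "newtons" is the grip in N (left out, the last holds). Time passes only in rows, so rows that do not move let the fingers close. It gives the time, the measured TCP pose, the force and the opening at its end, in the units of the state.
- manip.get_state(): the state, without advancing time (a new reading comes with each control period).
- manip.snapshot(name): name is "side" or "top" or "wrist"; returns the picture (384x512x3 uint8, blue, green, red); there is no depth.
- manip.camera_model(name): a dict with "camera_matrix" (3x3 intrinsics, pixels), "T" (4x4, takes a point from camera to world coordinates). Camera axes: x right, y down, z forward; pixel columns grow to the right and rows downward; lengths in mm; the calibration is good to about 2 mm. The wrist camera is an equidistant fisheye: a pixel r from the principal point sees the ray r / f radians off the axis. A picture is of the moment at which its call begins: read the wrist's pose just before it. camera_model takes no time and is no camera call; for the wrist camera it gives the pose at the moment of the call.
- manip.hand_in(): hands the job in, once; it reports no verdict.
Trained networks look in the newest picture that a camera, given by its name, has taken for a name from the list of things; names that differ only in an ending like _2 or _b are one class to them, and where a whole thing is asked for, a point or a joint stands for the part that bears it (a point fixed in the world has none). Each returns a list of dicts, best first, with "conf" (0 to 1); they miss things now and then, are a little off and sometimes report something else, mostly with a low value. They report only what shows in the picture. A call takes as long as a camera call.
- manip.look_for(camera, name): "pixel" ([column, row] in pixels, amid what is visible of it).
- manip.spot_point(camera, name): "pixel" ([column, row] in pixels: a listed point, or the origin of a listed thing).
The state is a dict: "time": time; "joints": joint angles; "qvel": joint speeds; "joint_efforts": joint torques, N m; "position": TCP position; "eef_rot": TCP orientation; "ft_force": force on the tool from outside, world axes, zero at the start; "ft_torque": the same for the moment, N m; "grip_width": finger opening in mm.
Only numpy, scipy, OpenCV 4.12 (cv2) and the standard library are available. Lean on these libraries where they do the work, as an engineer would, in place of code of your own. Each camera call takes 0.05 s, during which the arm holds its last target.

## Working session

There is one attempt and no reset: what is moved stays moved. The work goes in short steps, Python scripts to look and compute and a tool call to move; the robot and the scene stay as the last step left them, time stands still between calls to the robot, and variables do not carry over. Pictures are saved under pics/ and viewed, and the job is handed in when it is done.

Besides the shell and the picture viewer there is one more tool, called by a JSON object that holds its "method" and its "body". drive_tool: Moves the arm, as the interface text tells. Its arguments: {"type":"object","properties":{"series":{"type":"array"},"newtons":{"type":"number"}},"required":["series"]}

```bash
mkdir -p pics
cat > h.py <<'E'
import numpy as np, cv2
from plant import manip
def snap(cam,fn=None):
    im=manip.snapshot(cam)
    if fn: cv2.imwrite('pics/'+fn,im)
    return im
E
python3 - <<'E'
from h import *
np.set_printoptions(precision=4,suppress=True)
print(manip.get_state())
for c in ['side','top','wrist']:
    snap(c,c+'0.png'); m=manip.camera_model(c); print(c,m['camera_matrix'],m['T'])
for c in ['side','top']:
    for n in ['crank_hub','crank_handle','shaft_tip','shaft_seat','lug_top','stop_face','block','crank_socket']:
        print(c,n,[(np.round(d['pixel'],1),round(d['conf'],2)) for d in manip.spot_point(c,n)[:3]])
print(manip.get_state()['time'])
E
```

```text
{'time': 0.0, 'joints': array([-1.3843,  0.3781,  0.0796,  1.2744,  0.    ,  1.4605]), 'qvel': array([-0.0006, -0.0009,  0.0015, -0.0007,  0.0011,  0.0014]), 'joint_efforts': array([  0.0024, -46.3616,  26.9869,   0.021 ,   0.    ,  -0.    ]), 'position': array([ 168.1197, -549.5684,  403.7527]), 'eef_rot': array([-0.1038, -0.6993, -0.1053,  0.6994]), 'ft_force': array([-0.1316,  0.2035, -0.1166]), 'ft_torque': array([-0.0349, -0.0186, -0.0397]), 'grip_width': 85.27736267632729}
side [[466.3625   0.     255.6588]
 [  0.     466.3625 181.9017]
 [  0.       0.       1.    ]] [[    0.8189     0.3446    -0.4589  1176.1484]
 [    0.5737    -0.4694     0.6712 -1017.7923]
 [    0.0158    -0.813     -0.5821   920.2068]
 [    0.         0.         0.         1.    ]]
top [[485.008    0.     247.9578]
 [  0.     485.008  183.8489]
 [  0.       0.       1.    ]] [[   0.0256   -0.9893    0.1435  312.774 ]
 [  -0.9997   -0.0249    0.0067  -92.6624]
 [  -0.0031   -0.1436   -0.9896 1632.8776]
 [   0.        0.        0.        1.    ]]
wrist [[297.3186   0.     256.4642]
 [  0.     297.3186 190.039
[... 264 characters left out ...]
4.1, 230.7]), 0.57)]
side crank_handle [(array([201.2, 233.2]), 0.94)]
side shaft_tip [(array([283.6, 157.1]), 0.7)]
side shaft_seat [(array([283.2, 165.2]), 0.51)]
side lug_top [(array([298. , 196.6]), 0.81)]
side stop_face [(array([296.7, 189.8]), 0.51)]
side block [(array([177.8, 251. ]), 0.69)]
side crank_socket [(array([173. , 243.2]), 0.74), (array([294.9, 188.2]), 0.45)]
top crank_hub [(array([332.7, 209.8]), 0.75), (array([331.7, 189.5]), 0.34)]
top crank_handle [(array([328.3, 186.8]), 0.68), (array([331.2, 211.7]), 0.27)]
top shaft_tip [(array([235.8, 161.2]), 0.62)]
top shaft_seat []
top lug_top []
top stop_face []
top block []
top crank_socket [(array([329.4, 210.9]), 0.81)]
0.95
```

Run:
```python
from h import *
a=cv2.imread('pics/top0.png');b=cv2.imread('pics/side0.png')
cv2.imwrite('pics/ts.png',cv2.resize(np.vstack([a,b]),None,fx=.78,fy=.78))
cv2.imwrite('pics/topz.png',cv2.resize(a[120:270,180:400],None,fx=3.5,fy=3.5,interpolation=cv2.INTER_CUBIC))
cv2.imwrite('pics/sidez.png',cv2.resize(b[120:290,140:360],None,fx=3.5,fy=3.5,interpolation=cv2.INTER_CUBIC))
```

```text
(no output)
```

View pics/ts.png

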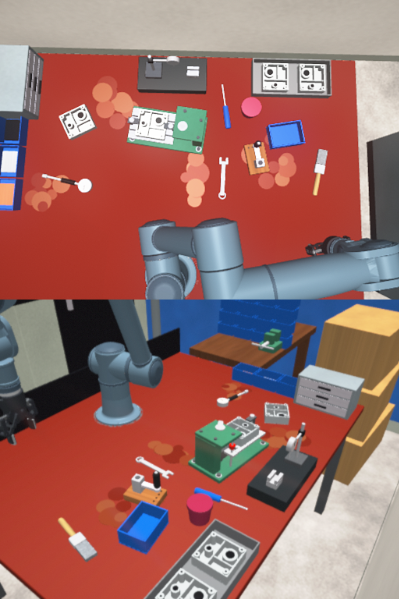

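View pics/topz.png

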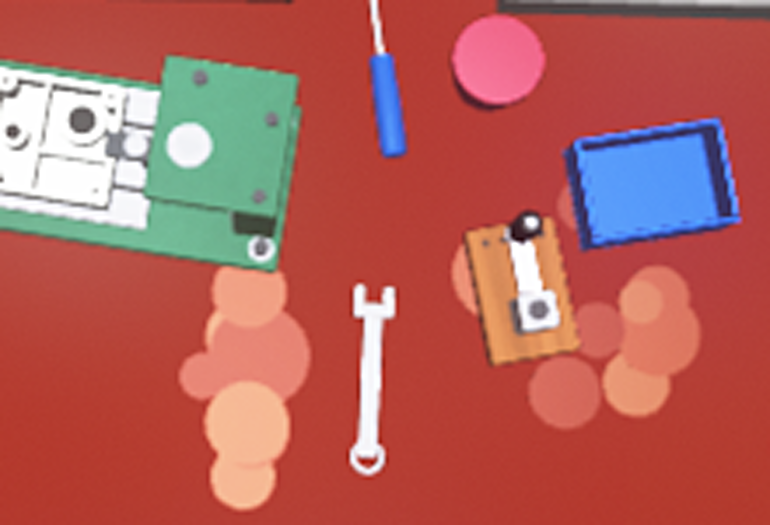

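View pics/sidez.png

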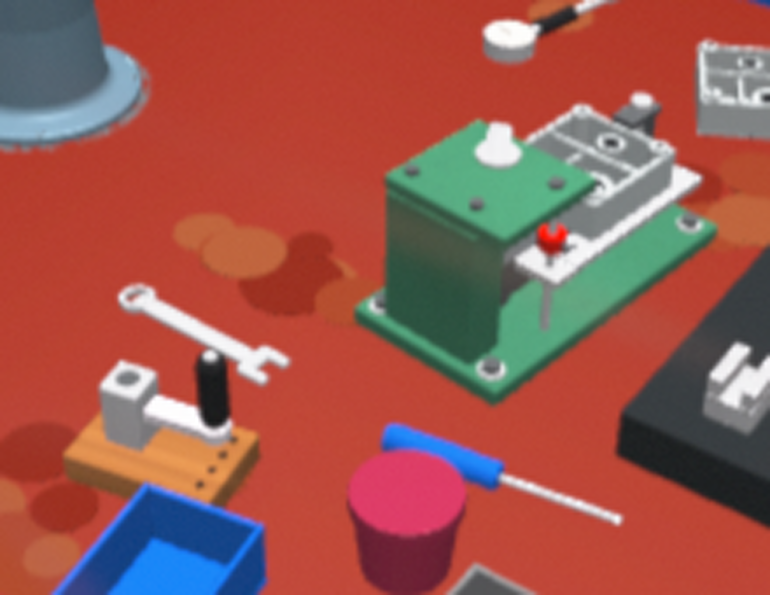

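View pics/wrist0.png

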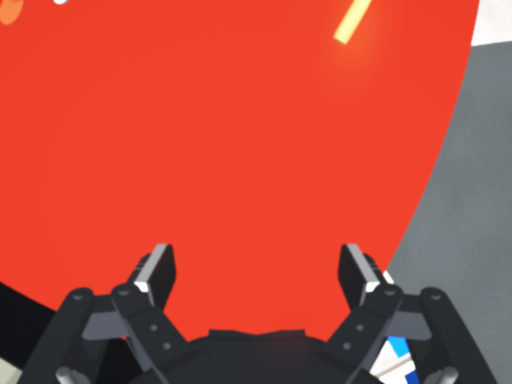

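The top view shows the hub top at about (334,209), the handle at (330,184) and the shaft tip at (234,161.5). In the side view the hub top is at (176.6,228), the handle at (200.6,231.5) and the shaft tip at (282.6,156). The red stop is at about (297,188). The crank is parked near the parts bin. Next I'll triangulate.

```bash
cat >> h.py <<'E'
from scipy.spatial.transform import Rotation as R
def ray(m,px,fish=False):
    K=m['camera_matrix'];T=np.array(m['T'])
    u=np.array([(px[0]-K[0,2])/K[0,0],(px[1]-K[1,2])/K[1,1]])
    if fish:
        th=np.linalg.norm(u); d=np.array([*(u/max(th,1e-9)*np.sin(th)),np.cos(th)])
    else: d=np.array([u[0],u[1],1.]); d/=np.linalg.norm(d)
    return T[:3,3],T[:3,:3]@d
def proj(m,P,fish=False):
    K=m['camera_matrix'];T=np.array(m['T']); c=T[:3,:3].T@(np.asarray(P)-T[:3,3])
    if fish:
        r=np.hypot(c[0],c[1]);th=np.arctan2(r,c[2]);u=c[:2]/max(r,1e-9)*th
    else: u=c[:2]/c[2]
    return np.array([u[0]*K[0,0]+K[0,2],u[1]*K[1,1]+K[1,2]])
def tri(rs):
    A=np.zeros((3,3));b=np.zeros(3)
    for o,d in rs:
        M=np.eye(3)-np.outer(d,d);A+=M;b+=M@o
    p=np.linalg.solve(A,b)
    return p,[round(float(np.linalg.norm((np.eye(3)-np.outer(d,d))@(p-o))),1) for o,d in rs]
def atz(r,z): o,d=r; return o+d*(z-o[2])/d[2]
def Rt(s=None):
    s=s or manip.get_state(); q=s['eef_rot']; return R.from_quat([q[1],q[2],q[3],q[0]]).as_matrix()
def report(s=None):
    s=s or manip.get_state(); M=Rt(s)
    print('t',s['time'],'pos',np.round(s['position'],1),'grasp',np.round(s['position']+155*M[:,0],1),'y-ang',round(np.degrees(np.arctan2(M[1,1],M[0,1])),2),'z-ang',round(np.degrees(np.arctan2(M[1,2],M[0,2])),2),'xax',np.round(M[:,0],4),'F',np.round(s['ft_force'],1),'w',round(s['grip_width'],1),'j',np.round(s['joints'],2))
E
python3 - <<'E'
from h import *
np.set_printoptions(precision=2,suppress=True)
t=manip.camera_model('top');s=manip.camera_model('side')
for n,a,b in [('hubtop',(334,208.6),(176.6,228)),('handletop',(330.6,184.3),(199.9,221.5)),('handle',(328.3,186.8),(201.2,233.2)),('shaft',(235,161.3),(283,157)),('hubdet',(332.7,209.8),(176.9,233.1))]:
    print(n,*tri([ray(t,a),ray(s,b)]))
print('hub z86',atz(ray(t,(334,208.6)),86),atz(ray(s,(176.6,228)),86))
print('hand z134',atz(ray(t,(330.6,184.3)),134),atz(ray(s,(199.9,221.5)),134))
report(); print(Rt())
E
```

```text
hubtop [ 466.19 -357.34   85.14] [2.9, 2.9]
handletop [ 537.15 -339.35  131.3 ] [2.2, 2.2]
handle [ 536.  -338.1   89.2] [3.4, 3.4]
shaft [593.66 -38.66 195.36] [5.8, 5.8]
hubdet [ 464.19 -356.52   65.16] [3.0, 3.0]
hub z86 [ 464.03 -359.26   86.  ] [ 469.13 -356.09   86.  ]
hand z134 [ 535.16 -340.38  134.  ] [ 540.92 -340.21  134.  ]
t 0.95 pos [ 168.2 -549.9  404.7] grasp [ 168.2 -549.9  249.7] y-ang -73.0 z-ang -163.0 xax [ 0. -0. -1.] F [-0.3 -0.1  0.6] w 85.3 j [-1.38  0.38  0.08  1.27  0.    1.46]
[[ 0.    0.29 -0.96]
 [-0.   -0.96 -0.29]
 [-1.    0.    0.  ]]
```

{"method": "drive_tool", "body": {"series": [{"xyz":[0,-1.2,-3.97],"spin":0,"hand":1},{"xyz":[0,-1.2,-3.97],"spin":0,"hand":1},{"xyz":[0,-1.2,-3.97],"spin":0,"hand":1},{"xyz":[0,-1.2,-3.97],"spin":0,"hand":1},{"xyz":[0,-1.2,-3.97],"spin":0,"hand":1},{"xyz":[0,-1.2,-3.97],"spin":0,"hand":1},{"xyz":[0,-1.2,-3.97],"spin":0,"hand":1},{"xyz":[0,-0.1,-2.3],"spin":0,"hand":1}]}}

```text
time: 1.62
position: [433.7, -377.4, 405.0]
eef_rot: [0.106, 0.7, 0.106, -0.699]
ft_force: [-0.5, -1.1, 0.0]
grip_width: 85.5
```

{"method": "drive_tool", "body": {"series": [{"xyz":[0,0,-2.0],"spin":0,"hand":1},{"xyz":[0,0,0],"spin":0,"hand":1},{"xyz":[0,0,0],"spin":0,"hand":1}]}}

```text
time: 1.87
position: [451.0, -374.2, 404.5]
eef_rot: [-0.105, -0.699, -0.105, 0.699]
ft_force: [0.0, 0.2, -0.3]
grip_width: 85.5
```

Run:
```python
from h import *
report()
m=manip.camera_model('wrist'); snap('wrist','w1.png')
np.savez('w1.npz',**m)
for n in ['crank_hub','crank_handle','crank_socket']:
    print(n,[(np.round(d['pixel'],1),round(d['conf'],2)) for d in manip.spot_point('wrist',n)[:3]])
print(proj(m,[466,-357,86],True),proj(m,[537,-339,134],True))
```

```text
t 1.8667 pos [ 451.  -374.2  404.5] grasp [ 450.9 -374.3  249.5] y-ang -72.87 z-ang -162.87 xax [-4.e-04 -2.e-04 -1.e+00] F [ 0.   0.2 -0.3] w 85.5 j [-0.8   0.4   0.11  1.29 -0.    2.04]
crank_hub [(array([245.6, 151.7]), 0.8), (array([361.3,  78.4]), 0.54)]
crank_handle [(array([251.4,  77.2]), 0.59)]
crank_socket [(array([245.9, 147.5]), 0.68)]
[243.65719996 157.34554737] [245.14221959  79.91395478]
```

View pics/w1.png

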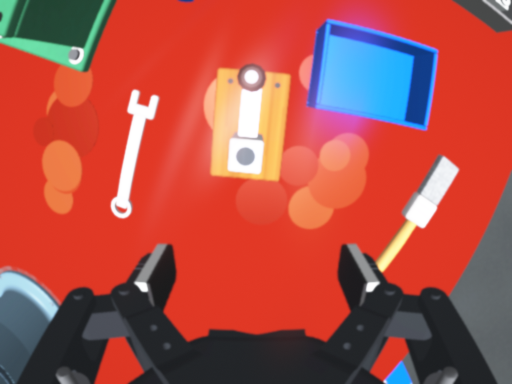

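In the wrist picture the hub top is at about (245.5,156) and the handle's bright top at about (252,76). The bin sits to the right of the block, and the finger path looks clear.

Run:
```python
from h import *
im=cv2.imread('pics/w1.png')
cv2.imwrite('pics/w1z.png',cv2.resize(im[55:190,200:300],None,fx=4.4,fy=4.4,interpolation=cv2.INTER_CUBIC))
m=np.load('w1.npz'); t=manip.camera_model('top');s=manip.camera_model('side')
h=(245.5,156);k=(252,76)
H=atz(ray(m,h,True),86);K=atz(ray(m,k,True),134);print(H,K,np.degrees(np.arctan2(*(K-H)[1::-1])),np.linalg.norm((K-H)[:2]))
print(tri([ray(m,h,True),ray(t,(334,208.6)),ray(s,(176.6,228))]),tri([ray(m,k,True),ray(t,(330.6,184.3)),ray(s,(199.9,221.5))]))
```

```text
[ 467.83101455 -358.35031989   86.        ] [ 541.58003964 -343.24444429  134.        ] 11.575676151169574 75.28018450654395
(array([ 466.79708652, -357.79848717,   85.27195033]), [1.0, 3.1, 2.8]) (array([ 539.11379298, -341.12506441,  132.60929319]), [3.3, 3.7, 2.1])
```

View pics/w1z.png

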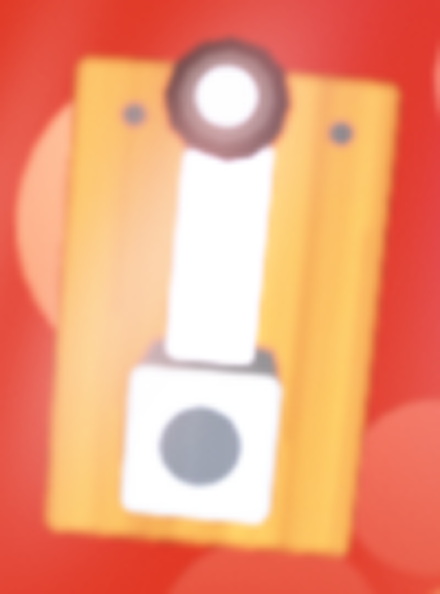

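{"method": "drive_tool", "body": {"series": [{"xyz":[3,-1.06,-2.0],"spin":0,"hand":1},{"xyz":[3.5,0,0],"spin":5,"hand":1},{"xyz":[3.5,0,0],"spin":0,"hand":1},{"xyz":[0,0,0],"spin":0,"hand":1},{"xyz":[0,0,0],"spin":0,"hand":1}]}}

```text
time: 2.48
position: [464.5, -358.4, 303.3]
eef_rot: [-0.072, -0.702, -0.075, 0.705]
ft_force: [0.7, -1.4, 0.2]
grip_width: 85.5
```

Run:
```python
from h import *
report()
m=manip.camera_model('wrist'); im=snap('wrist','w2.png')
np.savez('w2.npz',**m)
for n in ['crank_hub','crank_handle']:
    print(n,[(np.round(d['pixel'],1),round(d['conf'],2)) for d in manip.spot_point('wrist',n)[:3]])
print(proj(m,[467,-358,86],True),proj(m,[540,-342.5,134],True))
cv2.imwrite('pics/w2z.png',cv2.resize(im[0:260,150:350],None,fx=3,fy=3,interpolation=cv2.INTER_CUBIC)[:, :])
```

```text
t 2.4833 pos [ 464.5 -358.4  303.3] grasp [ 463.9 -357.8  148.3] y-ang -78.06 z-ang -168.06 xax [-0.0041  0.0037 -1.    ] F [ 0.7 -1.4  0.2] w 85.5 j [-0.77  0.45 -0.08  1.05 -0.    2.17]
crank_hub [(array([254.5, 200.3]), 0.76)]
crank_handle [(array([256. ,  95.9]), 0.6)]
[257.15441315 212.20633431] [256.88821296 100.78302724]
```

View pics/w2.png

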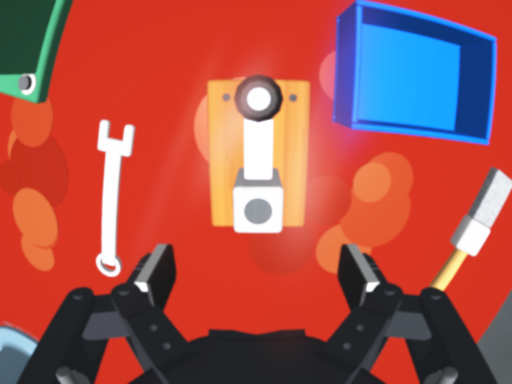

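{"method": "drive_tool", "body": {"series": [{"xyz":[2.5,0,-0.2],"spin":0,"hand":1},{"xyz":[3,0,0],"spin":0,"hand":1},{"xyz":[2.5,0,0],"spin":0,"hand":1},{"xyz":[0,0,0],"spin":0,"hand":1},{"xyz":[0,0,0],"spin":0,"hand":1}]}}

```text
time: 3.05
position: [468.3, -358.8, 225.8]
eef_rot: [0.074, 0.703, 0.074, -0.703]
ft_force: [1.0, -0.2, 1.3]
grip_width: 85.4
```

Run:
```python
from h import *
report()
m=manip.camera_model('wrist'); im=snap('wrist','w3.png')
print(proj(m,[467.5,-358,86],True),proj(m,[541,-342.5,134],True))
for a,b in [('w1.npz',0)]:
    m1=np.load('w1.npz');m2=np.load('w2.npz')
    print(tri([ray(m1,(245.7,155.9),True),ray(m2,(258,210),True)]),tri([ray(m1,(251.6,77),True),ray(m2,(259,98),True)]))
```

```text
t 3.05 pos [ 468.3 -358.8  225.8] grasp [ 468.3 -358.8   70.8] y-ang -78.01 z-ang -168.01 xax [ 1.e-04 -2.e-04 -1.e+00] F [ 1.  -0.2  1.3] w 85.4 j [-0.76  0.52 -0.18  0.87 -0.    2.17]
[252.83490482 285.68388362] [249.02829044 122.45684155]
(array([ 467.18583983, -358.57444526,   82.18919093]), [0.0, 0.0]) (array([ 541.28039941, -343.05443838,  125.59761761]), [0.2, 0.2])
```

View pics/w3.png

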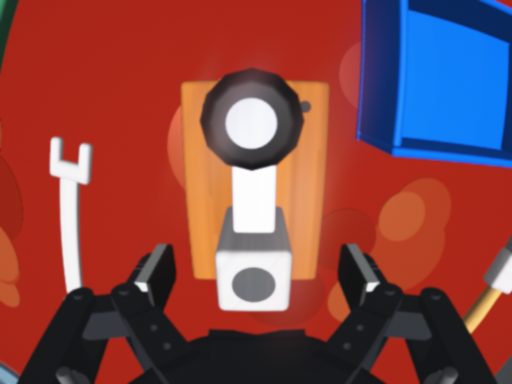

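The hub sits between the fingers at (254,283) with clear space on both sides, so I'll close.

{"method": "drive_tool", "body": {"series": [{"xyz":[0.2,0,0],"spin":0,"hand":0},{"xyz":[0,0,0],"spin":0,"hand":0},{"xyz":[0,0,0],"spin":0,"hand":0},{"xyz":[0,0,0],"spin":0,"hand":0},{"xyz":[0,0,0],"spin":0,"hand":0},{"xyz":[0,0,0],"spin":0,"hand":0}], "newtons": 90}}

```text
time: 3.6
position: [468.4, -358.3, 223.9]
eef_rot: [0.074, 0.704, 0.074, -0.703]
ft_force: [-1.4, 1.7, 7.1]
grip_width: 33.2
```

{"method": "drive_tool", "body": {"series": [{"xyz":[-1.5,0,0],"spin":0,"hand":0},{"xyz":[-2,0,0],"spin":0,"hand":0},{"xyz":[-3.5,0,0],"spin":0,"hand":0},{"xyz":[-4,0,0],"spin":0,"hand":0},{"xyz":[-4,0,0],"spin":0,"hand":0},{"xyz":[-4,0,0],"spin":0,"hand":0},{"xyz":[-4,0,0],"spin":0,"hand":0},{"xyz":[0,0,0],"spin":0,"hand":0}]}}

```text
time: 4.27
position: [468.8, -358.9, 461.3]
eef_rot: [0.078, 0.706, 0.07, -0.7]
ft_force: [1.2, -2.2, -2.6]
grip_width: 32.7
```

Run:
```python
from h import *
report()
m=manip.camera_model('wrist'); im=snap('wrist','w4.png');s=snap('side','s4.png')
np.savez('w4.npz',**m)
cv2.imwrite('pics/c4.png',cv2.resize(np.hstack([im,s]),None,fx=.78,fy=.78))
for n in ['shaft_tip','shaft_seat','lug_top','stop_face']:
  for c in ['wrist','side']:
    print(n,c,[(np.round(d['pixel'],1),round(d['conf'],2)) for d in manip.spot_point(c,n)[:3]])
```

```text
t 4.2667 pos [ 468.8 -358.9  461.3] grasp [ 470.2 -360.3  306.3] y-ang -77.99 z-ang -167.99 xax [ 0.0092 -0.0091 -0.9999] F [ 1.2 -2.2 -2.6] w 32.7 j [-0.76  0.4   0.26  1.42 -0.    2.17]
shaft_tip wrist []
shaft_tip side [(array([ 99.2, 306.9]), 0.72), (array([187.1, 297.8]), 0.7)]
shaft_seat wrist []
shaft_seat side [(array([284.8, 163.6]), 0.66), (array([168.3, 160.3]), 0.16)]
lug_top wrist []
lug_top side [(array([299.9, 194.4]), 0.61)]
stop_face wrist []
stop_face side [(array([297.6, 187.7]), 0.54)]
```

View pics/c4.png

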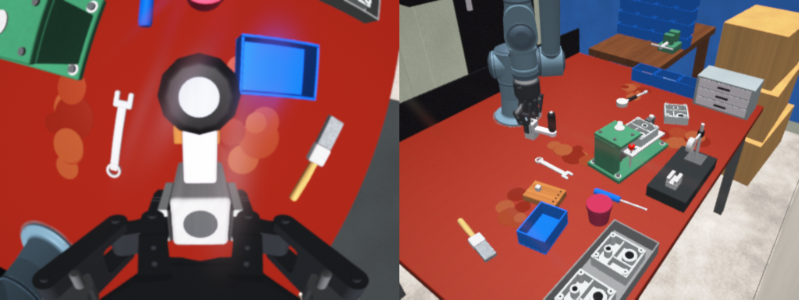

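{"method": "drive_tool", "body": {"series": [{"xyz":[0,-3.14,-2.05],"spin":0,"hand":0},{"xyz":[0,-3.14,-2.05],"spin":0,"hand":0},{"xyz":[0,-3.14,-2.05],"spin":0,"hand":0},{"xyz":[0,-3.14,-2.05],"spin":0,"hand":0},{"xyz":[0,-3.14,-2.05],"spin":0,"hand":0},{"xyz":[0,-3.14,-2.05],"spin":0,"hand":0},{"xyz":[0,0,0],"spin":0,"hand":0},{"xyz":[0,0,0],"spin":0,"hand":0}]}}

```text
time: 5.43
position: [549.7, -146.3, 452.3]
eef_rot: [-0.075, -0.703, -0.075, 0.703]
ft_force: [-0.3, -0.5, -4.0]
grip_width: 33.0
```

Run:
```python
from h import *
report()
m=manip.camera_model('wrist'); im=snap('wrist','w5.png');s=snap('side','s5.png')
np.savez('w5.npz',**m)
for n in ['shaft_tip','shaft_seat','lug_top','stop_face']:
  for c in ['wrist','side']:
    print(n,c,[(np.round(d['pixel'],1),round(d['conf'],2)) for d in manip.spot_point(c,n)[:3]])
print(proj(m,[594,-39,200],True))
```

```text
t 5.4333 pos [ 549.7 -146.3  452.3] grasp [ 549.6 -146.3  297.3] y-ang -77.75 z-ang -167.75 xax [-8.e-04  0.e+00 -1.e+00] F [-0.3 -0.5 -4. ] w 33.0 j [-0.37  0.36  0.18  1.39 -0.    2.56]
shaft_tip wrist [(array([131.8, 115.8]), 0.9)]
shaft_tip side []
shaft_seat wrist [(array([141.9, 115.2]), 0.56)]
shaft_seat side [(array([283.6, 163.5]), 0.51), (array([244.8, 149.4]), 0.35)]
lug_top wrist []
lug_top side [(array([297.3, 198. ]), 0.84)]
stop_face wrist []
stop_face side [(array([295.6, 187.7]), 0.4)]
[133.54229681 118.54730415]
```

View pics/w5.png

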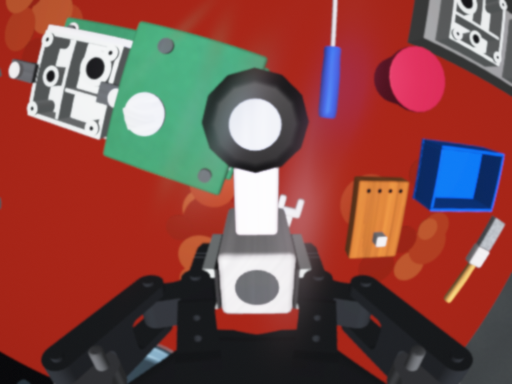

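Run:
```python
from h import *
im=cv2.imread('pics/w5.png')
c=im[80:150,100:185]; c=cv2.resize(c,None,fx=9,fy=8.5*9/8.5,interpolation=cv2.INTER_CUBIC)
g=cv2.cvtColor(c,cv2.COLOR_BGR2GRAY); print(g.max(),np.percentile(g,90))
e=np.clip((c.astype(float)-170)*3,0,255).astype(np.uint8)
cv2.imwrite('pics/w5z.png',e)
print(c.shape)
```

```text
247 244.0
(630, 765, 3)
```

View pics/w5z.png

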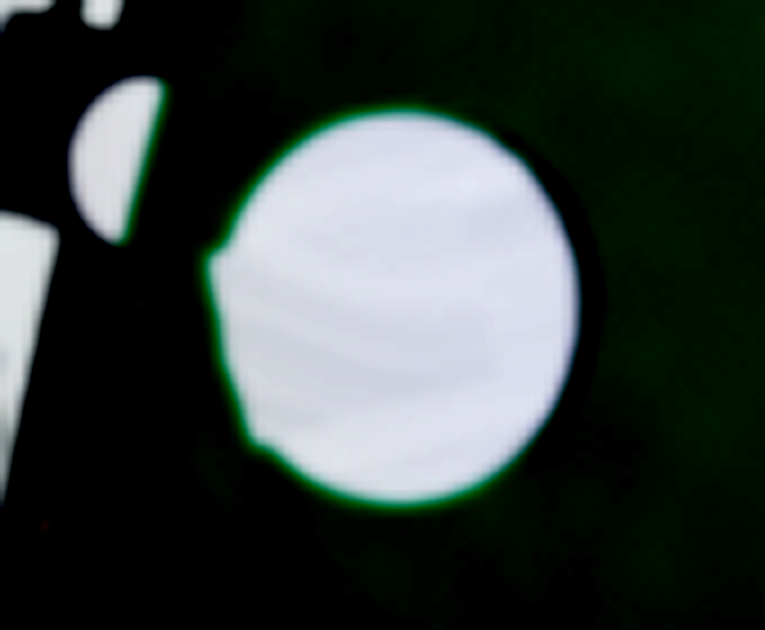

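Run:
```python
from h import *
im=cv2.imread('pics/w5.png')
c=im[88:140,118:168].astype(float).mean(2)
e=np.clip((c-225)*255/22,0,255).astype(np.uint8)
e=cv2.resize(e,None,fx=11,fy=11,interpolation=cv2.INTER_CUBIC)
e=cv2.applyColorMap(e,cv2.COLORMAP_JET)
cv2.imwrite('pics/w5y.png',e)
```

```text
(no output)
```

View pics/w5y.png

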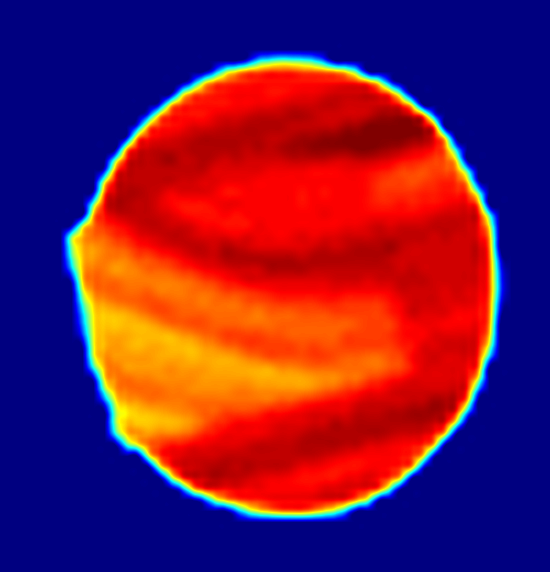

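Run:
```python
from h import *
np.set_printoptions(precision=1,suppress=True)
m=np.load('w5.npz'); t=manip.camera_model('top');s=manip.camera_model('side')
print('side+wrist',tri([ray(m,(143.9,114.1),True),ray(s,(283.6,164))]))
for z in (180,190,200,210):
    C=atz(ray(m,(143.9,114.1),True),z)
    ed=[atz(ray(m,p,True),z) for p in ((118+85/11,114),(118+495/11,114),(144,88+60/11),(144,88+513/11))]
    A=atz(ray(m,(124.8,109.8),True),z+20);B=atz(ray(m,(128.9,127.5),True),z+20)
    print(z,C,'d',np.linalg.norm(ed[0]-ed[1]),np.linalg.norm(ed[2]-ed[3]),A,B,np.linalg.norm(A-B),'ang',np.degrees(np.arctan2(*(B-A)[1::-1])), 'mid',(A+B)/2)
b=cv2.imread('pics/side0.png')[135:215,255:325]
cv2.imwrite('pics/sz.png',cv2.resize(b,None,fx=8,fy=7,interpolation=cv2.INTER_CUBIC))
```

```text
side+wrist (array([597.6, -34.7, 171.4]), [3.2, 3.2])
180 [596.2 -39.8 180. ] d 34.53511475535652 35.208233709970216 [599.8 -30.3 200. ] [586.3 -36.  200. ] 14.57496792176129 ang -157.2251185285542 mid [593.  -33.1 200. ]
190 [597.5 -43.5 190. ] d 33.1019567704983 33.74714224895601 [601.  -34.8 210. ] [588.2 -40.2 210. ] 13.915383963509099 ang -157.22511852855416 mid [594.6 -37.5 210. ]
200 [598.8 -47.3 200. ] d 31.668798785640103 32.2860507879418 [602.3 -39.3 220. ] [590.1 -44.5 220. ] 13.255800005256901 ang -157.22511852855416 mid [596.2 -41.9 220. ]
210 [600.1 -51.  210. ] d 30.235640800781873 30.82495932692748 [603.6 -43.9 230. ] [592.  -48.7 230. ] 12.596216047004711 ang -157.2251185285541 mid [597.8 -46.3 230. ]
```

View pics/sz.png

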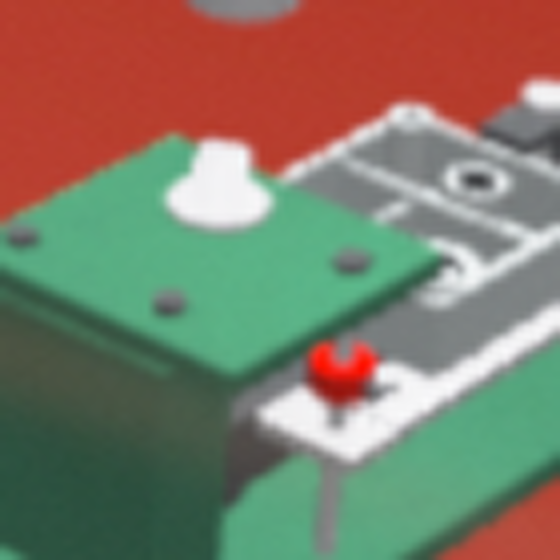

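{"method": "drive_tool", "body": {"series": [{"xyz":[2.5,0,0],"spin":0,"hand":0},{"xyz":[2.5,0,0],"spin":0,"hand":0},{"xyz":[0,0,0],"spin":0,"hand":0},{"xyz":[0,0,0],"spin":0,"hand":0}]}}

```text
time: 6.27
position: [548.4, -148.3, 401.4]
eef_rot: [-0.073, -0.702, -0.075, 0.705]
ft_force: [0.2, 1.0, -4.8]
grip_width: 33.0
```

Run:
```python
from h import *
report()
m=manip.camera_model('wrist'); im=snap('wrist','w6.png')
np.savez('w6.npz',**m)
for n in ['shaft_tip','shaft_seat']:
    print(n,[(np.round(d['pixel'],1),round(d['conf'],2)) for d in manip.spot_point('wrist',n)[:3]])
for z in (157,180): print(proj(m,[594,-34,z],True))
c=im[40:140,60:200]
e=np.clip((c.astype(float)-100)*255/150,0,255).astype(np.uint8)
cv2.imwrite('pics/w6z.png',cv2.resize(e,None,fx=5.5,fy=5.5,interpolation=cv2.INTER_CUBIC))
```

```text
t 6.2667 pos [ 548.4 -148.3  401.4] grasp [ 547.8 -148.1  246.4] y-ang -78.01 z-ang -168.01 xax [-0.0041  0.0016 -1.    ] F [ 0.2  1.  -4.8] w 33.0 j [-0.38  0.37  0.06  1.27 -0.    2.56]
shaft_tip [(array([ 94.2, 120.1]), 0.58)]
shaft_seat [(array([115.9, 117.4]), 0.85)]
[121.99924684 116.02873358]
[108.20188978 118.98312685]
```

View pics/w6z.png

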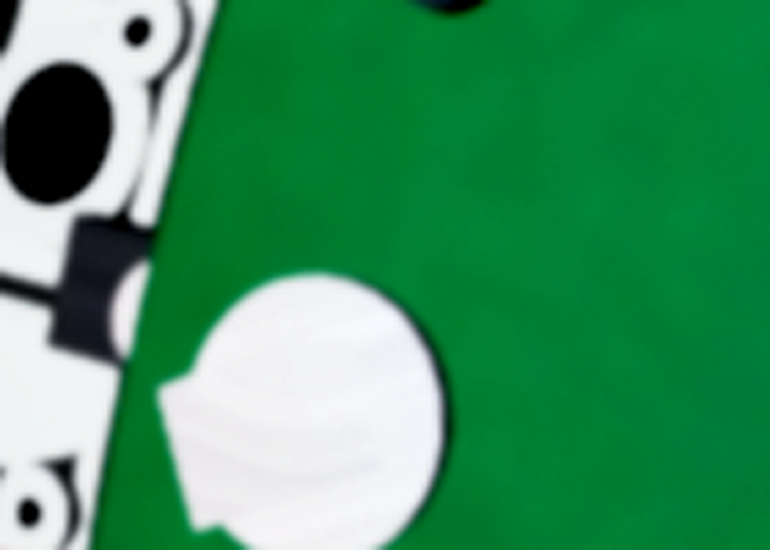

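View pics/w6.png

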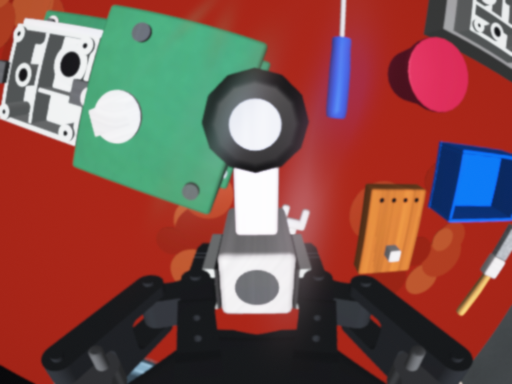

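Run:
```python
from h import *
np.set_printoptions(precision=1,suppress=True)
m5=np.load('w5.npz');m6=np.load('w6.npz'); t=manip.camera_model('top');s=manip.camera_model('side')
im=cv2.imread('pics/w6.png')
A=(88.7,110.9);B=(95.8,136.4)
print(tri([ray(m5,(124.8,109.8),True),ray(m6,A,True)]),tri([ray(m5,(128.9,127.5),True),ray(m6,B,True)]))
for z in (170,175,180,185,190,200):
    a=atz(ray(m6,A,True),z);b=atz(ray(m6,B,True),z);d=b-a
    L=np.linalg.norm(d);n=np.array([-d[1],d[0],0])/L; 
    c=(a+b)/2+9*n; c2=(a+b)/2-9*n
    C=atz(ray(m6,(115.9,117),True),z-20)
    print(z,'L',L,'ang',np.degrees(np.arctan2(d[1],d[0])),'ctr',c,c2,'seatdet',C, 'top',atz(ray(t,(235,161.5)),z+4.5),'side',atz(ray(s,(282.8,156)),z+4.5))
# fit circle of seat in w6 by thresholding
g=im.astype(int); mask=((g.min(2)>150)).astype(np.uint8)
n,l,st,ce=cv2.connectedComponentsWithStats(mask); k=l[118,120]; print(st[k],ce[k])
cnt=max(cv2.findContours((l==k).astype(np.uint8),cv2.RETR_EXTERNAL,cv2.CHAIN_APPROX_NONE)[0],key=len)[:,0]
r=cnt[cnt[:,0]>103]
for z in (150,155,160,165,170,175):
    P=np.array([atz(ray(m6,p,True),z)[:2] for p in r]); M=np.c_[2*P,np.ones(len(P))]; x=np.linalg.lstsq(M,(P**2).sum(1),rcond=None)[0]
    print(z,x[:2],np.sqrt(x[2]+x[0]**2+x[1]**2)*2)
```

```text
(array([601.2, -33.4, 206.9]), [0.6, 0.6]) (array([585.8, -36.4, 200.4]), [0.6, 0.6])
170 L 20.224746423508048 ang -154.98601246241643 ctr [590.7 -23.3 170. ] [583.1  -7.  170. ] seatdet [591.4 -25.4 150. ] top [592.3 -41.4 174.5] side [577.3  -1.2 174.5]
175 L 19.718802341016413 ang -154.98601246241643 ctr [591.7 -26.2 175. ] [584.1  -9.9 175. ] seatdet [592.2 -27.8 155. ] top [591.3 -41.6 179.5] side [581.3  -8.  179.5]
180 L 19.212858258524793 ang -154.98601246241634 ctr [592.7 -29.1 180. ] [585.1 -12.8 180. ] seatdet [593.  -30.2 160. ] top [590.4 -41.7 184.5] side [585.4 -14.9 184.5]
185 L 18.706914176033166 ang -154.9860124624163 ctr [593.7 -32.1 185. ] [586.1 -15.8 185. ] seatdet [593.8 -32.7 165. ] top [589.4 -41.9 189.5] side [589.4 -21.7 189.5]
190 L 18.200970093541535 ang -154.98601246241628 ctr [594.7 -35.  190. ] [587.1 -18.7 190. ] seatdet [594.6 -35.1 170. ] top [588.5 -42.1 194.5] side [593.4 -28.5 194.5]
200 L 17.189081928558384 ang -154.9860124624163 ctr [596.7 -40.9 200. ] [589.1 -24.6 200. ] seatdet [596.2 -40.  180. ] top [586.5 -42.5 204.5] side [601.4 -42.1 204.5]
[  89   90   52   54 2123] [115.4 116.4]
150 [591.9 -25.1] 42.848240726011376
155 [592.7 -27.6] 41.87384732107884
160 [593.4 -30. ] 40.8994539161264
165 [594.2 -32.4] 39.92506051120197
170 [595.  -34.9] 38.95066710623354
175 [595.8 -37.3] 37.976273701311676
```

The w6 crop shows the shaft's square corners at (88.7,110.9) and (95.8,136.4), next to the round shoulder at (115,117). That puts the seat at about (595,-36,172) with the flats at 25° mod 90. I'll approach part way with the rotation applied and look again.

{"method": "drive_tool", "body": {"series": [{"xyz":[-1.0,-1.5,-1.73],"spin":0,"hand":0},{"xyz":[-0.5,-1.5,-1.73],"spin":0,"hand":0},{"xyz":[0,-1.5,-1.73],"spin":0,"hand":0},{"xyz":[0,0,-1.73],"spin":0,"hand":0},{"xyz":[0,0,0],"spin":-6.5,"hand":0},{"xyz":[0,0,0],"spin":-6.5,"hand":0},{"xyz":[0,0,0],"spin":0,"hand":0},{"xyz":[0,0,0],"spin":0,"hand":0}]}}

```text
time: 7.08
position: [608.1, -90.1, 419.1]
eef_rot: [0.153, 0.691, 0.152, -0.69]
ft_force: [0.6, 0.2, -4.8]
grip_width: 33.1
```

Run:
```python
from h import *
report()
m=manip.camera_model('wrist'); im=snap('wrist','w7.png')
np.savez('w7.npz',**m)
for n in ['shaft_tip','shaft_seat']:
    print(n,[(np.round(d['pixel'],1),round(d['conf'],2)) for d in manip.spot_point('wrist',n)[:3]])
for z in (172,197): print(proj(m,[595,-36,z],True))
```

```text
t 7.0833 pos [608.1 -90.1 419.1] grasp [608.4 -90.2 264.1] y-ang -65.15 z-ang -155.15 xax [ 2.5e-03 -8.0e-04 -1.0e+00] F [ 0.6  0.2 -4.8] w 33.1 j [-0.25  0.46  0.24  1.35 -0.    2.46]
shaft_tip [(array([177.2, 198.2]), 0.82), (array([374. , 124.1]), 0.73)]
shaft_seat [(array([183.9, 188.3]), 0.64)]
[184.92538033 188.30534954]
[176.97863416 199.18164271]
```

View pics/w7.png

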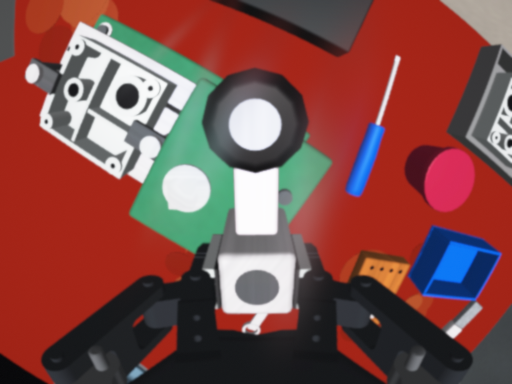

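Run:
```python
from h import *
im=cv2.imread('pics/w7.png')
c=im[155:225,150:220]
e=np.clip((c.astype(float)-60)*255/190,0,255).astype(np.uint8)
cv2.imwrite('pics/w7z.png',cv2.resize(e,None,fx=8,fy=8,interpolation=cv2.INTER_CUBIC))
m6=np.load('w7.npz')
g=im.astype(int); mask=((g.min(2)>150)).astype(np.uint8)
n,l,st,ce=cv2.connectedComponentsWithStats(mask); k=l[186,188]; print(st[k],ce[k])
cnt=max(cv2.findContours((l==k).astype(np.uint8),cv2.RETR_EXTERNAL,cv2.CHAIN_APPROX_NONE)[0],key=len)[:,0]
r=cnt[(cnt[:,0]>184)|(cnt[:,1]<186)]
for z in (165,170,172,175,180):
    P=np.array([atz(ray(m6,p,True),z)[:2] for p in r]); M=np.c_[2*P,np.ones(len(P))]; x=np.linalg.lstsq(M,(P**2).sum(1),rcond=None)[0]
    print(z,x[:2],np.sqrt(x[2]+x[0]**2+x[1]**2)*2)
# expected corner projections
for yaw in (20,25,30):
  q=[]
  for k in range(4):
    a=np.radians(yaw+45+90*k); q.append(np.round((proj(m6,[595+12.73*np.cos(a),-36+12.73*np.sin(a),192],True)-[150,155])*8))
  print(yaw,q)
```

```text
[ 162  164   49   49 1862] [185.70730397 188.24113856]
165 [592.28214338 -35.85578674] 39.744846515244305
170 [594.26733163 -36.33577633] 38.85371947596552
172 [595.06140693 -36.52777216] 38.49726866023601
175 [596.25251988 -36.81576591] 37.96259243668261
180 [598.23770812 -37.2957555 ] 37.07146539742411
20 [array([133., 231.]), array([136., 419.]), array([326., 437.]), array([329., 247.])]
25 [array([125., 239.]), array([144., 427.]), array([334., 429.]), array([320., 238.])]
30 [array([118., 248.]), array([154., 435.]), array([342., 421.]), array([310., 230.])]
```

View pics/w7z.png

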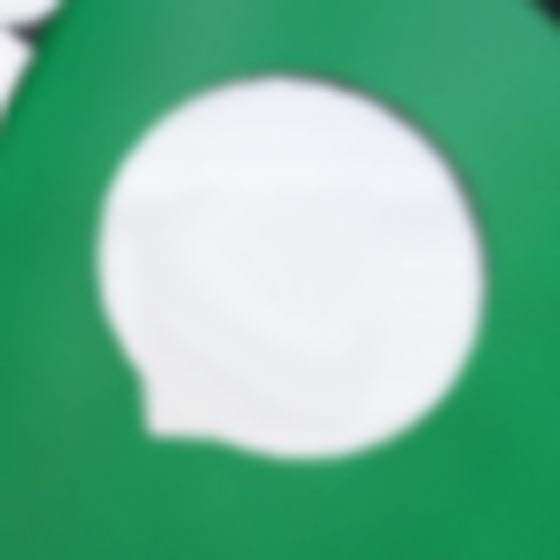

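Run:
```python
from h import *
m=np.load('w7.npz'); im=cv2.imread('pics/w7.png')
P=np.array([608.1,-90.1,0]); a=np.radians(24.85)
for d in (-2,0,2): print(d,proj(m,[P[0]+d*np.cos(a),P[1]+d*np.sin(a),264.1+17.5],True))
cv2.imwrite('pics/w7h.png',cv2.resize(im[230:330,205:310],None,fx=7,fy=6,interpolation=cv2.INTER_CUBIC))
```

```text
-2 [254.40123246 291.26826414]
0 [254.38730592 287.72333116]
2 [254.37336687 284.11385984]
```

View pics/w7h.png

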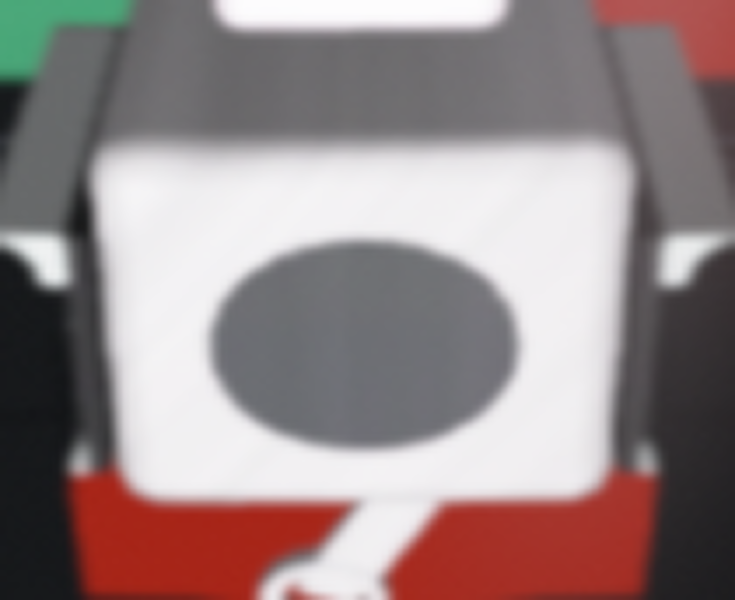

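{"method": "drive_tool", "body": {"series": [{"xyz":[0,-2.5,-0.5],"spin":0,"hand":0},{"xyz":[0,-2.0,-0.4],"spin":0,"hand":0},{"xyz":[0,-1.0,-0.2],"spin":0,"hand":0},{"xyz":[0,0,0],"spin":0,"hand":0},{"xyz":[0,0,0],"spin":0,"hand":0},{"xyz":[0,0,0],"spin":0,"hand":0}]}}

```text
time: 7.73
position: [594.5, -36.2, 417.9]
eef_rot: [0.153, 0.691, 0.152, -0.69]
ft_force: [-1.3, 0.3, -3.7]
grip_width: 32.8
```

Run:
```python
from h import *
report()
a=snap('side','s8.png');b=snap('top','t8.png')
x=cv2.resize(a[110:190,240:330],None,fx=7,fy=7,interpolation=cv2.INTER_CUBIC)
cv2.imwrite('pics/s8z.png',x)
```

```text
t 7.7333 pos [594.5 -36.2 417.9] grasp [594.6 -36.3 262.9] y-ang -65.04 z-ang -155.04 xax [ 6.e-04 -1.e-03 -1.e+00] F [-1.3  0.3 -3.7] w 32.8 j [-0.17  0.42  0.18  1.33 -0.    2.54]
```

View pics/s8z.png

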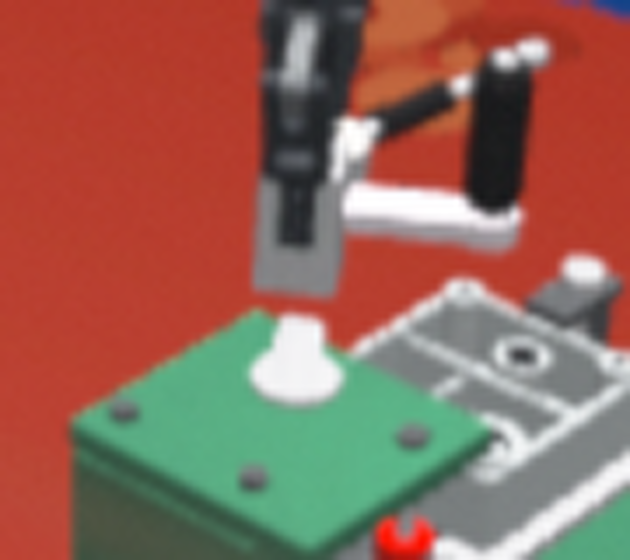

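{"method": "drive_tool", "body": {"series": [{"xyz":[1.0,-0.08,-0.12],"spin":0,"hand":0},{"xyz":[1.0,0,0],"spin":0,"hand":0},{"xyz":[0.4,0,0],"spin":0,"hand":0},{"xyz":[0.3,0,0],"spin":0,"hand":0},{"xyz":[0,0,0],"spin":0,"hand":0}]}}

```text
time: 8.25
position: [595.2, -34.9, 389.8]
eef_rot: [-0.153, -0.69, -0.152, 0.691]
ft_force: [1.9, -2.8, -6.0]
grip_width: 32.8
```

Run:
```python
from h import *
report()
a=snap('side','s9.png')
x=cv2.resize(a[110:190,240:330],None,fx=7,fy=7,interpolation=cv2.INTER_CUBIC)
cv2.imwrite('pics/s9z.png',x)
```

```text
t 8.25 pos [595.2 -34.9 389.8] grasp [595.2 -35.1 234.8] y-ang -65.03 z-ang -155.03 xax [-3.0e-04 -1.4e-03 -1.0e+00] F [ 1.9 -2.8 -6. ] w 32.8 j [-0.16  0.43  0.11  1.26 -0.    2.54]
```

View pics/s9z.png

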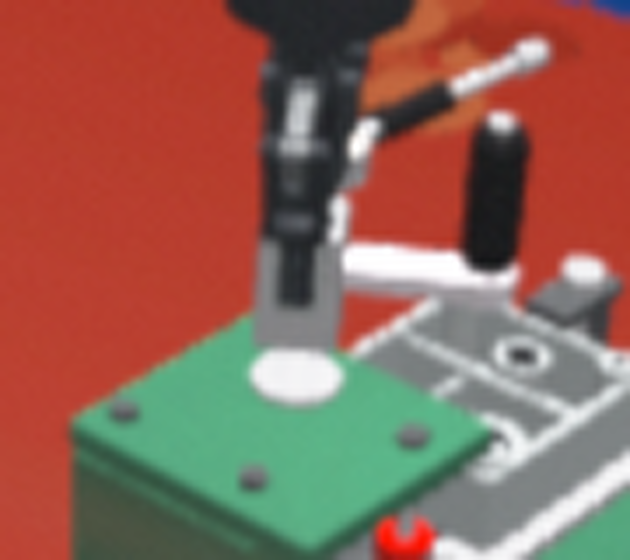

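The hub now covers the tip and is centred on the seat (both at column 297 in the crop), with no contact force.

{"method": "drive_tool", "body": {"series": [{"xyz":[0.3,0,0],"spin":0,"hand":0},{"xyz":[0.3,0,0],"spin":0,"hand":0},{"xyz":[0.3,0,0],"spin":0,"hand":0},{"xyz":[0,0,0],"spin":0,"hand":0}]}}

```text
time: 8.63
position: [595.6, -34.8, 381.5]
eef_rot: [0.154, 0.691, 0.152, -0.69]
ft_force: [3.5, -4.5, -5.1]
grip_width: 32.8
```

{"method": "drive_tool", "body": {"series": [{"xyz":[0.3,0.06,0],"spin":0,"hand":0},{"xyz":[0.3,0,0],"spin":0,"hand":0},{"xyz":[0.2,0,0],"spin":0,"hand":0},{"xyz":[0,0,0],"spin":0,"hand":0}]}}

```text
time: 8.97
position: [595.5, -35.2, 373.2]
eef_rot: [0.153, 0.69, 0.153, -0.69]
ft_force: [3.3, -4.3, -5.6]
grip_width: 32.7
```

{"method": "drive_tool", "body": {"series": [{"xyz":[0.2,0.06,0],"spin":0,"hand":0},{"xyz":[0.2,0,0],"spin":0,"hand":0},{"xyz":[0.1,0,0],"spin":0,"hand":0},{"xyz":[0,0,0],"spin":0,"hand":0}]}}

```text
time: 9.3
position: [595.4, -35.3, 369.9]
eef_rot: [0.153, 0.691, 0.153, -0.69]
ft_force: [-1.1, -2.6, 3.8]
grip_width: 33.0
```

{"method": "drive_tool", "body": {"series": [{"xyz":[0.1,0,0],"spin":0,"hand":0},{"xyz":[0,0,0],"spin":0,"hand":0},{"xyz":[0,0,0],"spin":0,"hand":0}]}}

```text
time: 9.55
position: [595.2, -35.3, 369.9]
eef_rot: [0.153, 0.691, 0.153, -0.69]
ft_force: [-2.7, -1.9, 9.4]
grip_width: 33.0
```

Run:
```python
from h import *
report()
a=snap('side','s10.png')
x=cv2.resize(a[110:190,240:330],None,fx=7,fy=7,interpolation=cv2.INTER_CUBIC)
cv2.imwrite('pics/s10z.png',x)
```

```text
t 9.55 pos [595.2 -35.3 369.9] grasp [595.5 -35.4 214.9] y-ang -64.99 z-ang -154.99 xax [ 1.8e-03 -4.0e-04 -1.0e+00] F [-2.7 -1.9  9.4] w 33.0 j [-0.17  0.43  0.07  1.21 -0.    2.54]
```

View pics/s10z.png

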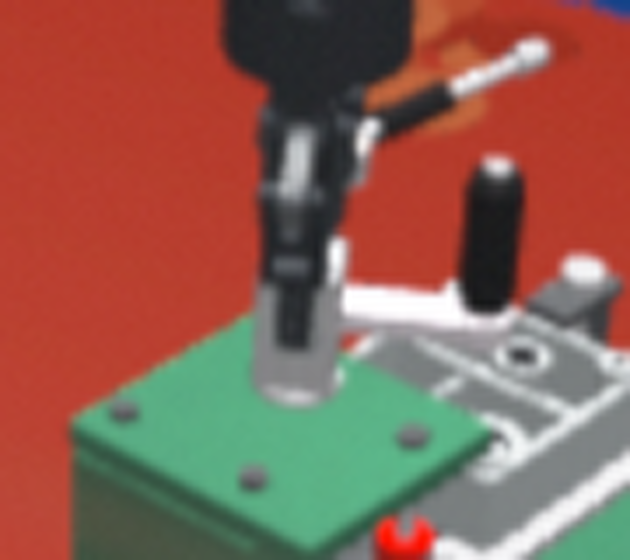

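The hub is seated on the shoulder in the side view, and Fz shows firm contact. Now I'll release and go up.

{"method": "drive_tool", "body": {"series": [{"xyz":[-0.2,0,0],"spin":0,"hand":1},{"xyz":[0,0,0],"spin":0,"hand":1},{"xyz":[0,0,0],"spin":0,"hand":1},{"xyz":[0,0,0],"spin":0,"hand":1},{"xyz":[-2,0,0],"spin":0,"hand":1},{"xyz":[-3,0,0],"spin":0,"hand":1},{"xyz":[-3,0,0],"spin":0,"hand":1},{"xyz":[-2,0,0],"spin":0,"hand":1}]}}

```text
time: 10.27
position: [595.5, -35.2, 472.0]
eef_rot: [0.153, 0.691, 0.153, -0.69]
ft_force: [0.4, -0.2, 0.1]
grip_width: 85.2
```

{"method": "drive_tool", "body": {"series": [{"xyz":[0,0,-0.1],"spin":0,"hand":1},{"xyz":[0,0,0],"spin":0,"hand":1}]}}

```text
time: 10.43
position: [597.0, -34.9, 470.7]
eef_rot: [0.153, 0.691, 0.153, -0.689]
ft_force: [0.2, 0.8, -0.4]
grip_width: 85.8
```

Run:
```python
from h import *
report()
m=manip.camera_model('wrist'); im=snap('wrist','w11.png');np.savez('w11.npz',**m)
a=snap('side','s11.png')
print([(np.round(d['pixel'],1),round(d['conf'],2)) for d in manip.spot_point('wrist','crank_handle')[:3]],[(np.round(d['pixel'],1),round(d['conf'],2)) for d in manip.spot_point('wrist','crank_hub')[:3]])
S=np.array([595.4,-35.3]);a0=np.radians(25)
print(proj(m,[*S,230],True),proj(m,[S[0]+75*np.cos(a0),S[1]+75*np.sin(a0),279],True))
x=cv2.resize(a[110:210,235:335],None,fx=3.84,fy=3.84,interpolation=cv2.INTER_CUBIC)
y=np.hstack([im,x]);cv2.imwrite('pics/c11.png',cv2.resize(y,None,fx=.88,fy=.88))
```

```text
t 10.4333 pos [597.  -34.9 470.7] grasp [597.5 -34.9 315.7] y-ang -64.98 z-ang -154.98 xax [ 0.0029 -0.     -1.    ] F [ 0.2  0.8 -0.4] w 85.8 j [-0.16  0.42  0.32  1.46  0.    2.54]
[(array([254.8, 106.2]), 0.74)] [(array([253.6, 197.1]), 0.74), (array([394.3, 129.4]), 0.55)]
[254.94493001 206.88000892] [254.47957367 108.65882563]
```

View pics/c11.png

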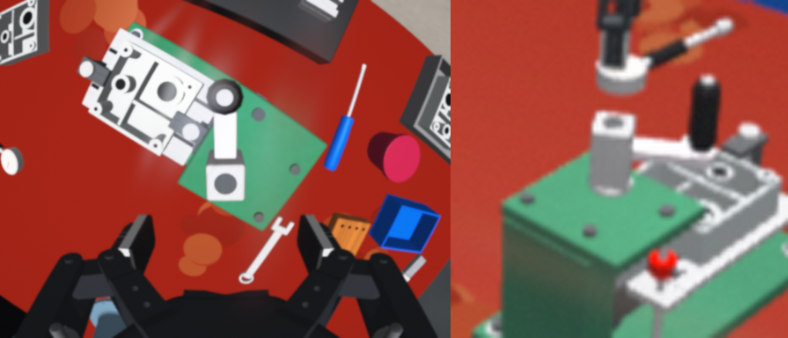

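{"method": "drive_tool", "body": {"series": [{"xyz":[0.3,0,-2.5],"spin":0,"hand":1},{"xyz":[0,0,-2.5],"spin":0,"hand":1},{"xyz":[0,0,-2.3],"spin":0,"hand":1},{"xyz":[0,0,0],"spin":0,"hand":1},{"xyz":[0,0,0],"spin":0,"hand":1}]}}

```text
time: 11.05
position: [663.3, -3.7, 464.2]
eef_rot: [-0.153, -0.689, -0.154, 0.692]
ft_force: [-0.6, -0.2, 0.3]
grip_width: 85.4
```

Run:
```python
from h import *
report()
m=manip.camera_model('wrist'); im=snap('wrist','w12.png')
s=manip.get_state()['position']
print('axis at 279',proj(m,[s[0],s[1],279],True))
print([(np.round(d['pixel'],1),round(d['conf'],2)) for d in manip.spot_point('wrist','crank_handle')[:3]])
```

```text
t 11.05 pos [663.3  -3.7 464.2] grasp [662.7  -3.7 309.2] y-ang -64.94 z-ang -154.94 xax [-3.7e-03  2.0e-04 -1.0e+00] F [-0.6 -0.2  0.3] w 85.4 j [-0.1   0.59  0.57  1.56 -0.    2.6 ]
axis at 279 [256.05359082 238.24152437]
[(array([258.3, 216.6]), 0.73)]
```

View pics/w12.png

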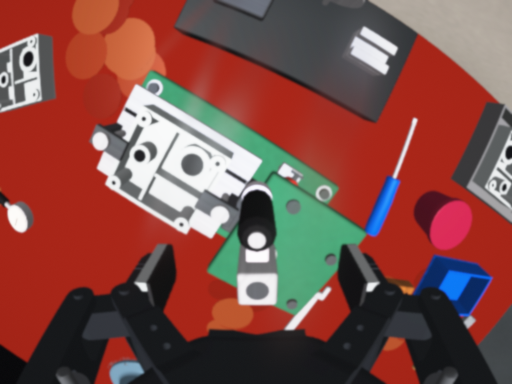

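The handle top at (257,240) sits on the tool axis, so I'll descend and grip.

{"method": "drive_tool", "body": {"series": [{"xyz":[2.0,0,0],"spin":0,"hand":1},{"xyz":[2.0,0,0],"spin":0,"hand":1},{"xyz":[2.0,0,0],"spin":0,"hand":1},{"xyz":[0,0,0],"spin":0,"hand":0.6},{"xyz":[0,0,0],"spin":0,"hand":0},{"xyz":[0,0,0],"spin":0,"hand":0},{"xyz":[0,0,0],"spin":0,"hand":0},{"xyz":[0,0,0],"spin":0,"hand":0}], "newtons": 50}}

```text
time: 11.82
position: [663.0, -4.3, 408.6]
eef_rot: [0.153, 0.691, 0.153, -0.689]
ft_force: [-1.0, 0.5, 1.6]
grip_width: 25.2
```

Run:
```python
from h import *
report()
m=manip.camera_model('wrist');snap('wrist','w13.png')
```

```text
t 11.8167 pos [663.   -4.3 408.6] grasp [663.4  -4.3 253.6] y-ang -65.01 z-ang -155.01 xax [ 3.1e-03 -3.0e-04 -1.0e+00] F [-1.   0.5  1.6] w 25.2 j [-0.1   0.57  0.4   1.39 -0.    2.6 ]
```

View pics/w13.png

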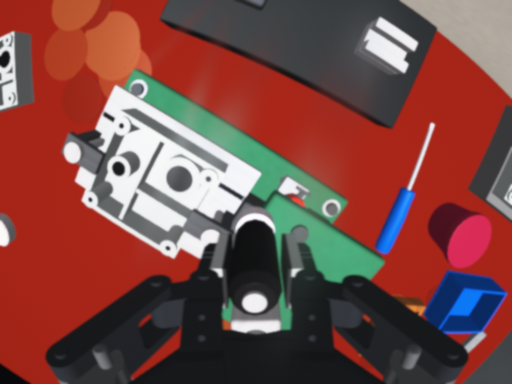

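```bash
python3 - <<'E'
import numpy as np
for k in range(36):
    a,b=np.radians([10*k,10*k+10]);print(10*k,round(7.5*(np.sin(b)-np.sin(a)),2),round(-7.5*(np.cos(b)-np.cos(a)),2),end=' | ')
E
cat >> h.py <<'E'
C0=np.array([595.4,-35.3])
def ang():
    s=manip.get_state();v=s['position'][:2]-C0
    psi=(24.9-np.degrees(np.arctan2(v[1],v[0])))%360
    phi=np.radians(24.9-psi); e=np.array([np.cos(phi),np.sin(phi)]); t=np.array([np.sin(phi),-np.cos(phi)])
    F=s['ft_force'];print('t',round(s['time'],2),'psi',round(psi,1),'r',round(np.hypot(*v),1),'z',round(s['position'][2],1),'Frad',round(F[:2]@e,1),'Ftan(resist)',round(-F[:2]@t,1),'Fz',round(F[2],1),'T',np.round(s['ft_torque'],2),'w',round(s['grip_width'],1),'qd',round(abs(s['qvel']).max(),2))
E
```

```text
0 1.3 0.11 | 10 1.26 0.34 | 20 1.18 0.55 | 30 1.07 0.75 | 40 0.92 0.92 | 50 0.75 1.07 | 60 0.55 1.18 | 70 0.34 1.26 | 80 0.11 1.3 | 90 -0.11 1.3 | 100 -0.34 1.26 | 110 -0.55 1.18 | 120 -0.75 1.07 | 130 -0.92 0.92 | 140 -1.07 0.75 | 150 -1.18 0.55 | 160 -1.26 0.34 | 170 -1.3 0.11 | 180 -1.3 -0.11 | 190 -1.26 -0.34 | 200 -1.18 -0.55 | 210 -1.07 -0.75 | 220 -0.92 -0.92 | 230 -0.75 -1.07 | 240 -0.55 -1.18 | 250 -0.34 -1.26 | 260 -0.11 -1.3 | 270 0.11 -1.3 | 280 0.34 -1.26 | 290 0.55 -1.18 | 300 0.75 -1.07 | 310 0.92 -0.92 | 320 1.07 -0.75 | 330 1.18 -0.55 | 340 1.26 -0.34 | 350 1.3 -0.11 |
```

{"method": "drive_tool", "body": {"series": [{"xyz":[0,0.65,0.03],"spin":0,"hand":0},{"xyz":[0,0.65,0.08],"spin":0,"hand":0},{"xyz":[0,1.27,0.34],"spin":0,"hand":0}]}}

```text
time: 12.12
position: [670.2, -28.5, 408.3]
eef_rot: [0.153, 0.692, 0.154, -0.689]
ft_force: [0.9, 2.5, 4.6]
grip_width: 23.3
```

```bash
python3 -c "
from h import *
ang();report()"
```

```text
t 12.12 psi 19.7 r 75.1 z 408.3 Frad 1.2 Ftan(resist) 2.4 Fz 4.6 T [ 0.82  0.16 -0.02] w 23.3 qd 0.25
t 12.1167 pos [670.2 -28.5 408.3] grasp [670.7 -28.2 253.3] y-ang -64.88 z-ang -154.88 xax [ 0.0037  0.002  -1.    ] F [0.9 2.5 4.6] w 23.3 j [-0.14  0.59  0.43  1.41  0.    2.57]
```

{"method": "drive_tool", "body": {"series": [{"xyz":[0,1.18,0.55],"spin":0,"hand":0},{"xyz":[0,1.07,0.75],"spin":0,"hand":0},{"xyz":[0,0.92,0.92],"spin":0,"hand":0},{"xyz":[0,0.75,1.07],"spin":0,"hand":0},{"xyz":[0,0.55,1.18],"spin":0,"hand":0},{"xyz":[0,0.34,1.26],"spin":0,"hand":0},{"xyz":[0,0.11,1.3],"spin":0,"hand":0},{"xyz":[0,-0.11,1.3],"spin":0,"hand":0}]}}

```text
time: 12.78
position: [614.8, -109.1, 408.2]
eef_rot: [0.153, 0.692, 0.153, -0.689]
ft_force: [2.1, 3.9, 6.2]
grip_width: 22.8
```

```bash
python3 -c "
from h import *
ang()"
```

```text
t 12.78 psi 100.2 r 76.3 z 408.2 Frad -3.2 Ftan(resist) 3.0 Fz 6.2 T [ 1.16 -0.47  0.02] w 22.8 qd 0.5
```

{"method": "drive_tool", "body": {"series": [{"xyz":[0,-0.38,1.26],"spin":0,"hand":0},{"xyz":[0,-0.59,1.18],"spin":0,"hand":0},{"xyz":[0,-0.75,1.07],"spin":0,"hand":0},{"xyz":[0,-0.92,0.92],"spin":0,"hand":0},{"xyz":[0,-1.07,0.75],"spin":0,"hand":0},{"xyz":[0,-1.18,0.55],"spin":0,"hand":0},{"xyz":[0,-1.26,0.34],"spin":0,"hand":0},{"xyz":[0,-1.3,0.11],"spin":0,"hand":0}]}}

```text
time: 13.45
position: [527.1, -68.2, 408.3]
eef_rot: [0.154, 0.692, 0.151, -0.689]
ft_force: [1.1, -2.3, 5.0]
grip_width: 22.8
```

```bash
python3 -c "
from h import *
ang()"
```

```text
t 13.45 psi 179.2 r 75.8 z 408.3 Frad -0.0 Ftan(resist) 2.6 Fz 5.0 T [-0.45 -0.67  0.01] w 22.8 qd 0.26
```

{"method": "drive_tool", "body": {"series": [{"xyz":[0,-1.3,-0.11],"spin":0,"hand":0},{"xyz":[0,-1.26,-0.34],"spin":0,"hand":0},{"xyz":[0,-1.18,-0.55],"spin":0,"hand":0},{"xyz":[0,-1.07,-0.75],"spin":0,"hand":0},{"xyz":[0,-0.92,-0.92],"spin":0,"hand":0},{"xyz":[0,-0.75,-1.07],"spin":0,"hand":0},{"xyz":[0,-0.55,-1.18],"spin":0,"hand":0},{"xyz":[0,-0.34,-1.26],"spin":0,"hand":0}]}}

```text
time: 14.12
position: [551.7, 26.0, 408.2]
eef_rot: [0.154, 0.691, 0.152, -0.69]
ft_force: [-2.2, -1.1, 7.0]
grip_width: 23.1
```

```bash
python3 -c "
from h import *
ang()"
```

```text
t 14.12 psi 259.4 r 75.3 z 408.2 Frad 0.4 Ftan(resist) 2.5 Fz 7.0 T [-0.82  0.13 -0.  ] w 23.1 qd 0.37
```

{"method": "drive_tool", "body": {"series": [{"xyz":[0,-0.11,-1.3],"spin":0,"hand":0},{"xyz":[0,0.11,-1.3],"spin":0,"hand":0},{"xyz":[0,0.34,-1.26],"spin":0,"hand":0},{"xyz":[0,0.55,-1.18],"spin":0,"hand":0},{"xyz":[0,0.75,-1.07],"spin":0,"hand":0},{"xyz":[0,0.92,-0.92],"spin":0,"hand":0},{"xyz":[0,1.07,-0.75],"spin":0,"hand":0},{"xyz":[0,1.18,-0.55],"spin":0,"hand":0}]}}

```text
time: 14.78
position: [648.2, 18.0, 408.1]
eef_rot: [0.153, 0.691, 0.154, -0.69]
ft_force: [-2.4, 2.9, 7.5]
grip_width: 23.0
```

Run:
```python
from h import *
ang()
a=snap('side','s14.png')
x=cv2.resize(a[110:210,235:335],None,fx=5.5,fy=5.5,interpolation=cv2.INTER_CUBIC);cv2.imwrite('pics/s14z.png',x)
```

```text
t 14.78 psi 339.6 r 75.1 z 408.1 Frad 0.4 Ftan(resist) 3.7 Fz 7.5 T [0.44 0.49 0.  ] w 23.0 qd 0.44
```

View pics/s14z.png

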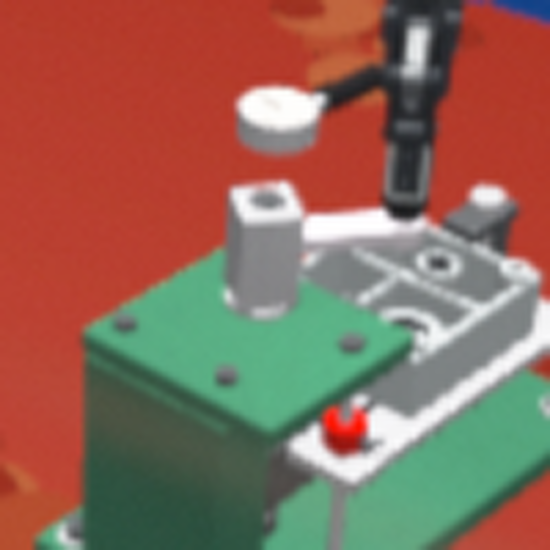

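The crank is still seated and the table has risen, with the red stop close above the lug at crop (345,430). I'll continue with smaller steps from here.

{"method": "drive_tool", "body": {"series": [{"xyz":[0,1.26,-0.34],"spin":0,"hand":0},{"xyz":[0,1.3,-0.11],"spin":0,"hand":0},{"xyz":[0,1.3,0.11],"spin":0,"hand":0},{"xyz":[0,1.26,0.34],"spin":0,"hand":0},{"xyz":[0,1.18,0.55],"spin":0,"hand":0},{"xyz":[0,1.07,0.75],"spin":0,"hand":0},{"xyz":[0,0.92,0.92],"spin":0,"hand":0},{"xyz":[0,0.75,1.07],"spin":0,"hand":0}]}}

```text
time: 15.5
position: [657.0, -78.9, 408.3]
eef_rot: [0.153, 0.692, 0.153, -0.689]
ft_force: [1.8, 2.1, 5.9]
grip_width: 22.8
```

Run:
```python
from h import *
ang()
snap('side','s15.png')
for n in ['lug_top','stop_face']: print(n,[(np.round(d['pixel'],1),round(d['conf'],2)) for d in manip.spot_point('side',n)[:2]])
for k in range(72):
    a,b=np.radians([5*k,5*k+5]);print(5*k,round(7.5*(np.sin(b)-np.sin(a)),2),round(-7.5*(np.cos(b)-np.cos(a)),2),end=' | ')
```

```text
t 15.5 psi 60.2 r 75.4 z 408.3 Frad 0.2 Ftan(resist) 2.7 Fz 5.9 T [ 0.76 -0.23 -0.04] w 22.8 qd 0.27
lug_top [(array([299.1, 193. ]), 0.67)]
stop_face [(array([296.8, 189.9]), 0.64)]
0 0.65 0.03 | 5 0.65 0.09 | 10 0.64 0.14 | 15 0.62 0.2 | 20 0.6 0.25 | 25 0.58 0.3 | 30 0.55 0.35 | 35 0.52 0.4 | 40 0.48 0.44 | 45 0.44 0.48 | 50 0.4 0.52 | 55 0.35 0.55 | 60 0.3 0.58 | 65 0.25 0.6 | 70 0.2 0.62 | 75 0.14 0.64 | 80 0.09 0.65 | 85 0.03 0.65 | 90 -0.03 0.65 | 95 -0.09 0.65 | 100 -0.14 0.64 | 105 -0.2 0.62 | 110 -0.25 0.6 | 115 -0.3 0.58 | 120 -0.35 0.55 | 125 -0.4 0.52 | 130 -0.44 0.48 | 135 -0.48 0.44 | 140 -0.52 0.4 | 145 -0.55 0.35 | 150 -0.58 0.3 | 155 -0.6 0.25 | 160 -0.62 0.2 | 165 -0.64 0.14 | 170 -0.65 0.09 | 175 -0.65 0.03 | 180 -0.65 -0.03 | 185 -0.65 -0.09 | 190 -0.64 -0.14 | 195 -0.62 -0.2 | 200 -0.6 -0.25 | 205 -0.58 -0.3 | 210 -0.55 -0.35 | 215 -0.52 -0.4 | 220 -0.48 -0.44 | 225 -0.44 -0.48 | 230 -0.4 -0.52 | 235 -0.35 -0.55 | 240 -0.3 -0.58 | 245 -0.25 -0.6 | 250 -0.2 -0.62 | 255 -0.14 -0.64 | 260 -0.09 -0.65 | 265 -0.03 -0.65 | 270 0.03 -0.65 | 275 0.09 -0.65 | 280 0.14 -0.64 | 285 0.2 -0.62 | 290 0.25 -0.6 | 295 0.3 -0.58 | 300 0.35 -0.55 | 305 0.4 -0.52 | 310 0.44 -0.48 | 315 0.48 -0.44 | 320 0.52 -0.4 | 325 0.55 -0.35 | 330 0.58 -0.3 | 335 0.6 -0.25 | 340 0.62 -0.2 | 345 0.64 -0.14 | 350 0.65 -0.09 | 355 0.65 -0.03 |
```

{"method": "drive_tool", "body": {"series": [{"xyz":[0,0.3,0.58],"spin":0,"hand":0},{"xyz":[0,0.25,0.6],"spin":0,"hand":0},{"xyz":[0,0.2,0.62],"spin":0,"hand":0},{"xyz":[0,0.14,0.64],"spin":0,"hand":0},{"xyz":[0,0.09,0.65],"spin":0,"hand":0},{"xyz":[0,0.03,0.65],"spin":0,"hand":0},{"xyz":[0,-0.03,0.65],"spin":0,"hand":0},{"xyz":[0,-0.09,0.65],"spin":0,"hand":0}]}}

```text
time: 16.32
position: [614.9, -108.4, 408.4]
eef_rot: [0.154, 0.692, 0.152, -0.689]
ft_force: [2.5, -0.8, 5.3]
grip_width: 22.8
```

{"method": "drive_tool", "body": {"series": [{"xyz":[0,-0.14,0.64],"spin":0,"hand":0},{"xyz":[0,-0.2,0.62],"spin":0,"hand":0},{"xyz":[0,-0.25,0.6],"spin":0,"hand":0}]}}

```text
time: 16.57
position: [595.5, -111.0, 408.4]
eef_rot: [0.154, 0.692, 0.152, -0.689]
ft_force: [2.8, 0.0, 6.0]
grip_width: 22.7
```

Run:
```python
from h import *
ang()
a=snap('side','s16.png')
for n in ['lug_top','stop_face']: print(n,[(np.round(d['pixel'],1),round(d['conf'],2)) for d in manip.spot_point('side',n)[:2]])
b=cv2.imread('pics/side0.png')
f=lambda x:cv2.resize(x[170:210,275:320],None,fx=8,fy=8,interpolation=cv2.INTER_CUBIC)
cv2.imwrite('pics/s16z.png',np.hstack([f(b),f(a)]))
```

```text
t 16.57 psi 114.8 r 75.7 z 408.4 Frad -0.0 Ftan(resist) 2.8 Fz 6.0 T [ 0.12 -0.64  0.01] w 22.7 qd 0.26
lug_top [(array([297.5, 190.3]), 0.71)]
stop_face [(array([295.8, 189. ]), 0.57), (array([295.7, 190.6]), 0.48)]
```

View pics/s16z.png

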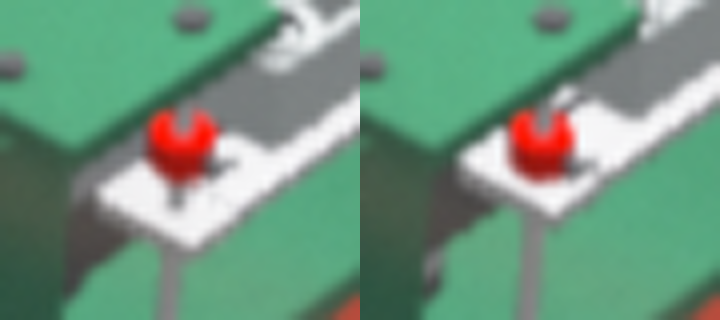

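The collar now hides the rod gap that was visible at the start, so the lug is near. I'll use short calls and check the force after each.

{"method": "drive_tool", "body": {"series": [{"xyz":[0,-0.3,0.58],"spin":0,"hand":0},{"xyz":[0,-0.35,0.55],"spin":0,"hand":0}]}}

```text
time: 16.88
position: [582.9, -109.9, 408.4]
eef_rot: [0.154, 0.692, 0.152, -0.689]
ft_force: [2.4, -1.4, 6.9]
grip_width: 22.9
```

{"method": "drive_tool", "body": {"series": [{"xyz":[0,-0.4,0.52],"spin":0,"hand":0},{"xyz":[0,-0.44,0.48],"spin":0,"hand":0}]}}

```text
time: 17.05
position: [570.0, -106.6, 408.3]
eef_rot: [0.154, 0.692, 0.151, -0.689]
ft_force: [2.8, -2.5, 6.7]
grip_width: 23.1
```

```bash
python3 -c "
from h import *
ang()"
```

```text
t 17.05 psi 134.5 r 75.7 z 408.3 Frad 1.4 Ftan(resist) 3.5 Fz 6.7 T [-0.15 -0.63  0.04] w 23.1 qd 0.24
```

{"method": "drive_tool", "body": {"series": [{"xyz":[0,-0.48,0.44],"spin":0,"hand":0},{"xyz":[0,-0.52,0.4],"spin":0,"hand":0}]}}

```text
time: 17.22
position: [558.1, -101.1, 408.4]
eef_rot: [0.154, 0.692, 0.151, -0.689]
ft_force: [2.9, -2.3, 5.4]
grip_width: 22.9
```

```bash
python3 -c "
from h import *
ang()"
```

```text
t 17.22 psi 144.5 r 75.7 z 408.4 Frad 0.6 Ftan(resist) 3.7 Fz 5.4 T [-0.26 -0.58  0.  ] w 22.9 qd 0.23
```

{"method": "drive_tool", "body": {"series": [{"xyz":[0,-0.55,0.35],"spin":0,"hand":0},{"xyz":[0,-0.58,0.3],"spin":0,"hand":0}]}}

```text
time: 17.38
position: [547.3, -93.7, 408.3]
eef_rot: [0.154, 0.692, 0.151, -0.689]
ft_force: [0.9, -2.4, 6.8]
grip_width: 22.8
```

```bash
python3 -c "
from h import *
ang()"
```

```text
t 17.38 psi 154.4 r 75.6 z 408.3 Frad 1.3 Ftan(resist) 2.2 Fz 6.8 T [-0.34 -0.5  -0.03] w 22.8 qd 0.2
```

{"method": "drive_tool", "body": {"series": [{"xyz":[0,-0.6,0.25],"spin":0,"hand":0},{"xyz":[0,-0.62,0.2],"spin":0,"hand":0}]}}

```text
time: 17.55
position: [538.0, -84.5, 408.3]
eef_rot: [0.154, 0.691, 0.151, -0.689]
ft_force: [0.6, -4.0, 7.9]
grip_width: 22.9
```

```bash
python3 -c "
from h import *
ang()"
```

```text
t 17.55 psi 164.3 r 75.6 z 408.3 Frad 2.2 Ftan(resist) 3.4 Fz 7.9 T [-0.51 -0.39 -0.01] w 22.9 qd 0.17
```

{"method": "drive_tool", "body": {"series": [{"xyz":[0,-0.64,0.14],"spin":0,"hand":0},{"xyz":[0,-0.65,0.09],"spin":0,"hand":0}]}}

```text
time: 17.72
position: [530.3, -73.8, 408.3]
eef_rot: [0.154, 0.691, 0.151, -0.69]
ft_force: [-0.4, -2.7, 5.7]
grip_width: 23.0
```

```bash
python3 -c "
from h import *
ang()"
```

```text
t 17.72 psi 174.3 r 75.6 z 408.3 Frad 1.8 Ftan(resist) 2.1 Fz 5.7 T [-0.49 -0.4   0.01] w 23.0 qd 0.14
```

{"method": "drive_tool", "body": {"series": [{"xyz":[0,-0.65,0.03],"spin":0,"hand":0},{"xyz":[0,-0.65,-0.03],"spin":0,"hand":0}]}}

```text
time: 17.88
position: [524.7, -61.9, 408.3]
eef_rot: [0.154, 0.691, 0.151, -0.69]
ft_force: [-0.4, -3.2, 7.7]
grip_width: 22.8
```

```bash
python3 -c "
from h import *
ang()"
```

```text
t 17.88 psi 184.3 r 75.5 z 408.3 Frad 1.5 Ftan(resist) 2.9 Fz 7.7 T [-0.55 -0.21 -0.01] w 22.8 qd 0.12
```

{"method": "drive_tool", "body": {"series": [{"xyz":[0,-0.65,-0.09],"spin":0,"hand":0},{"xyz":[0,-0.64,-0.14],"spin":0,"hand":0}]}}

```text
time: 18.05
position: [521.2, -49.2, 408.3]
eef_rot: [0.154, 0.691, 0.151, -0.69]
ft_force: [-0.2, -2.7, 7.7]
grip_width: 22.6
```

```bash
python3 -c "
from h import *
ang()"
```

```text
t 18.05 psi 194.3 r 75.5 z 408.3 Frad 0.7 Ftan(resist) 2.6 Fz 7.7 T [-0.61 -0.08  0.01] w 22.6 qd 0.14
```

{"method": "drive_tool", "body": {"series": [{"xyz":[0,-0.62,-0.2],"spin":0,"hand":0},{"xyz":[0,-0.6,-0.25],"spin":0,"hand":0}]}}

```text
time: 18.22
position: [520.0, -36.1, 408.2]
eef_rot: [0.154, 0.691, 0.151, -0.69]
ft_force: [-1.6, -1.6, 8.3]
grip_width: 22.9
```

```bash
python3 -c "
from h import *
ang()"
```

```text
t 18.22 psi 204.3 r 75.4 z 408.2 Frad 1.6 Ftan(resist) 1.6 Fz 8.3 T [-0.61  0.08 -0.  ] w 22.9 qd 0.15
```

{"method": "drive_tool", "body": {"series": [{"xyz":[0,-0.58,-0.3],"spin":0,"hand":0},{"xyz":[0,-0.55,-0.35],"spin":0,"hand":0}]}}

```text
time: 18.38
position: [521.1, -23.0, 408.2]
eef_rot: [0.154, 0.691, 0.151, -0.69]
ft_force: [-1.9, -2.5, 8.5]
grip_width: 22.8
```

```bash
python3 -c "
from h import *
ang()"
```

```text
t 18.38 psi 214.3 r 75.3 z 408.2 Frad 1.4 Ftan(resist) 2.8 Fz 8.5 T [-0.68  0.1  -0.03] w 22.8 qd 0.15
```

{"method": "drive_tool", "body": {"series": [{"xyz":[0,-0.52,-0.4],"spin":0,"hand":0},{"xyz":[0,-0.48,-0.44],"spin":0,"hand":0}]}}

```text
time: 18.55
position: [524.4, -10.2, 408.2]
eef_rot: [0.154, 0.691, 0.152, -0.69]
ft_force: [-3.0, -2.1, 8.0]
grip_width: 22.9
```

```bash
python3 -c "
from h import *
ang()"
```

```text
t 18.55 psi 224.3 r 75.3 z 408.2 Frad 2.1 Ftan(resist) 3.0 Fz 8.0 T [-0.57  0.16 -0.03] w 22.9 qd 0.15
```

{"method": "drive_tool", "body": {"series": [{"xyz":[0,-0.44,-0.48],"spin":0,"hand":0},{"xyz":[0,-0.4,-0.52],"spin":0,"hand":0}]}}

```text
time: 18.72
position: [529.8, 1.5, 408.2]
eef_rot: [-0.154, -0.69, -0.151, 0.69]
ft_force: [-5.4, -4.4, 10.1]
grip_width: 22.5
```

Run:
```python
from h import *
ang()
a=snap('side','s17.png')
b=cv2.imread('pics/s16.png')
f=lambda x:cv2.resize(x[170:210,275:320],None,fx=8,fy=8,interpolation=cv2.INTER_CUBIC)
cv2.imwrite('pics/s17z.png',np.hstack([f(b),f(a)]))
```

```text
t 18.72 psi 234.2 r 75.2 z 408.2 Frad 2.6 Ftan(resist) 6.5 Fz 10.1 T [-0.97  0.54 -0.01] w 22.5 qd 0.14
```

View pics/s17z.png

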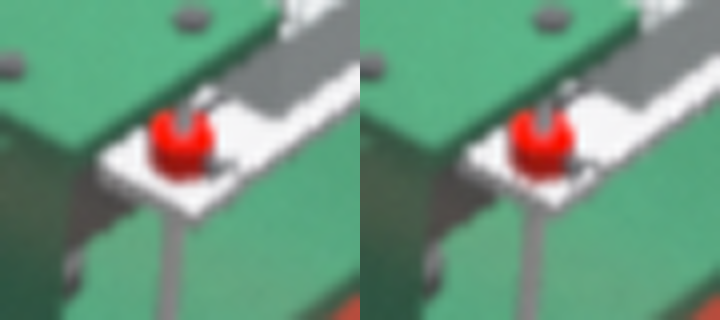

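Resistance has risen to 6.5 N, so the lug has met the stop. I'll creep on in roughly 3 mm steps.

{"method": "drive_tool", "body": {"series": [{"xyz":[0,-0.18,-0.27],"spin":0,"hand":0}]}}

```text
time: 18.85
position: [531.3, 4.1, 408.2]
eef_rot: [-0.155, -0.69, -0.151, 0.691]
ft_force: [-4.7, -3.3, 11.4]
grip_width: 22.8
```

```bash
python3 -c "
from h import *
ang()"
```

```text
t 18.85 psi 236.4 r 75.2 z 408.2 Frad 2.3 Ftan(resist) 5.3 Fz 11.4 T [-1.07  0.79 -0.04] w 22.8 qd 0.07
```

{"method": "drive_tool", "body": {"series": [{"xyz":[0,-0.17,-0.28],"spin":0,"hand":0}]}}

```text
time: 18.93
position: [532.9, 6.5, 408.2]
eef_rot: [-0.155, -0.69, -0.151, 0.691]
ft_force: [-6.4, -3.8, 11.1]
grip_width: 22.8
```

```bash
python3 -c "
from h import *
ang()"
```

```text
t 18.93 psi 238.7 r 75.2 z 408.2 Frad 3.2 Ftan(resist) 6.7 Fz 11.1 T [-1.23  0.94 -0.01] w 22.8 qd 0.07
```

{"method": "drive_tool", "body": {"series": [{"xyz":[0,-0.12,-0.23],"spin":0,"hand":0}]}}

```text
time: 19.02
position: [534.3, 8.5, 408.2]
eef_rot: [-0.155, -0.69, -0.151, 0.691]
ft_force: [-6.9, -4.3, 12.9]
grip_width: 23.1
```

```bash
python3 -c "
from h import *
ang()"
```

```text
t 19.02 psi 240.5 r 75.2 z 408.2 Frad 3.1 Ftan(resist) 7.5 Fz 12.9 T [-1.32  1.12 -0.  ] w 23.1 qd 0.05
```

{"method": "drive_tool", "body": {"series": [{"xyz":[0,-0.12,-0.25],"spin":0,"hand":0}]}}

```text
time: 19.1
position: [535.8, 10.5, 408.2]
eef_rot: [-0.155, -0.689, -0.151, 0.691]
ft_force: [-7.9, -6.0, 12.4]
grip_width: 22.7
```

```bash
python3 -c "
from h import *
ang()"
```

```text
t 19.1 psi 242.4 r 75.2 z 408.2 Frad 2.6 Ftan(resist) 9.6 Fz 12.4 T [-1.44  1.27 -0.01] w 22.7 qd 0.06
```

{"method": "drive_tool", "body": {"series": [{"xyz":[0,-0.06,-0.14],"spin":0,"hand":0}]}}

```text
time: 19.18
position: [536.7, 11.6, 408.2]
eef_rot: [-0.155, -0.689, -0.151, 0.692]
ft_force: [-8.8, -4.9, 13.9]
grip_width: 22.9
```

```bash
python3 -c "
from h import *
ang()"
```

```text
t 19.18 psi 243.6 r 75.1 z 408.2 Frad 3.8 Ftan(resist) 9.3 Fz 13.9 T [-1.49  1.41 -0.02] w 22.9 qd 0.03
```

{"method": "drive_tool", "body": {"series": [{"xyz":[0,0,0],"spin":0,"hand":0},{"xyz":[0,0,0],"spin":0,"hand":0},{"xyz":[0,0,0],"spin":0,"hand":0},{"xyz":[0,0,0],"spin":0,"hand":0}]}}

```text
time: 19.52
position: [536.7, 11.6, 408.2]
eef_rot: [-0.155, -0.689, -0.151, 0.691]
ft_force: [-8.1, -5.1, 12.9]
grip_width: 22.9
```

Run:
```python
from h import *
ang()
for i in range(4): manip.snapshot('side'); ang()
```

```text
t 19.52 psi 243.5 r 75.1 z 408.2 Frad 3.1 Ftan(resist) 9.0 Fz 12.9 T [-1.34  1.2  -0.04] w 22.9 qd 0.0
t 19.57 psi 243.5 r 75.1 z 408.2 Frad 4.2 Ftan(resist) 8.8 Fz 13.2 T [-1.29  1.18  0.04] w 22.8 qd 0.0
t 19.62 psi 243.5 r 75.1 z 408.2 Frad 2.8 Ftan(resist) 7.6 Fz 12.7 T [-1.3   1.19  0.03] w 22.6 qd 0.0
t 19.67 psi 243.5 r 75.1 z 408.2 Frad 3.0 Ftan(resist) 7.4 Fz 12.9 T [-1.28  1.23  0.02] w 23.0 qd 0.0
t 19.72 psi 243.5 r 75.1 z 408.2 Frad 3.4 Ftan(resist) 8.4 Fz 12.0 T [-1.24  1.18 -0.01] w 22.8 qd 0.0
```

{"method": "drive_tool", "body": {"series": [{"xyz":[0,-0.07,-0.18],"spin":0,"hand":0},{"xyz":[0,0,0],"spin":0,"hand":0},{"xyz":[0,0,0],"spin":0,"hand":0},{"xyz":[0,0,0],"spin":0,"hand":0}]}}

```text
time: 20.05
position: [537.8, 12.9, 408.2]
eef_rot: [-0.155, -0.689, -0.151, 0.692]
ft_force: [-8.7, -5.2, 13.0]
grip_width: 22.6
```

Run:
```python
from h import *
ang()
for i in range(4): manip.snapshot('side'); ang()
```

```text
t 20.05 psi 244.8 r 75.1 z 408.2 Frad 3.3 Ftan(resist) 9.6 Fz 13.0 T [-1.4   1.4  -0.04] w 22.6 qd 0.0
t 20.1 psi 244.8 r 75.1 z 408.2 Frad 2.8 Ftan(resist) 9.2 Fz 13.8 T [-1.35  1.44 -0.04] w 22.5 qd 0.0
t 20.15 psi 244.8 r 75.1 z 408.2 Frad 3.7 Ftan(resist) 9.1 Fz 13.0 T [-1.39  1.44  0.01] w 23.0 qd 0.0
t 20.2 psi 244.8 r 75.1 z 408.2 Frad 3.3 Ftan(resist) 9.4 Fz 13.7 T [-1.44  1.42 -0.03] w 22.7 qd 0.0
t 20.25 psi 244.8 r 75.1 z 408.1 Frad 3.4 Ftan(resist) 8.1 Fz 14.5 T [-1.39  1.34 -0.01] w 23.1 qd 0.0
```

Resistance reads 9.1 N paused, about 6 N above running, so the stop is firm without being forced. Now I'll release and retreat upward.

{"method": "drive_tool", "body": {"series": [{"xyz":[0,0,0],"spin":0,"hand":0.5},{"xyz":[0,0,0],"spin":0,"hand":1},{"xyz":[0,0,0],"spin":0,"hand":1},{"xyz":[0,0,0],"spin":0,"hand":1},{"xyz":[-2,0,0],"spin":0,"hand":1},{"xyz":[-3,0,0],"spin":0,"hand":1},{"xyz":[-3,0,0],"spin":0,"hand":1},{"xyz":[-2,0,0],"spin":0,"hand":1}]}}

```text
time: 20.92
position: [539.0, 14.7, 508.9]
eef_rot: [0.153, 0.691, 0.153, -0.69]
ft_force: [-0.4, 0.7, -0.1]
grip_width: 85.4
```

{"method": "drive_tool", "body": {"series": [{"xyz":[-1,0,0],"spin":0,"hand":1},{"xyz":[0,0,0],"spin":0,"hand":1},{"xyz":[0,0,0],"spin":0,"hand":1}]}}

```text
time: 21.17
position: [539.3, 14.6, 516.5]
eef_rot: [0.153, 0.691, 0.153, -0.69]
ft_force: [0.2, 0.6, -0.7]
grip_width: 85.3
```

Run:
```python
from h import *
report()
im=snap('wrist','w20.png');a=snap('side','s20.png')
x=cv2.resize(a[110:210,235:335],None,fx=3.84,fy=3.84,interpolation=cv2.INTER_CUBIC)
cv2.imwrite('pics/c20.png',cv2.resize(np.hstack([im,x]),None,fx=.88,fy=.88))
for n in ['lug_top','stop_face']: print(n,[(np.round(d['pixel'],1),round(d['conf'],2)) for d in manip.spot_point('side',n)[:2]])
```

```text
t 21.1667 pos [539.3  14.6 516.5] grasp [539.4  14.6 361.5] y-ang -64.98 z-ang -154.98 xax [ 6.e-04 -0.e+00 -1.e+00] F [ 0.2  0.6 -0.7] w 85.3 j [-0.09  0.31  0.26  1.53  0.    2.61]
lug_top [(array([297.1, 190. ]), 0.84)]
stop_face [(array([289.2, 135.7]), 0.64), (array([295.7, 186.3]), 0.59)]
```

View pics/c20.png

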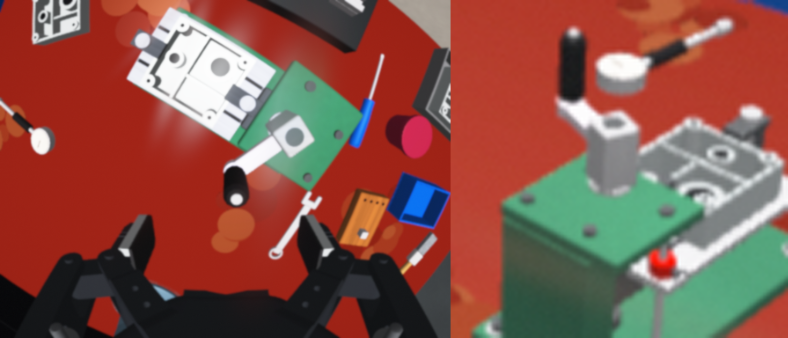

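Run:
```python
from h import *
m=manip.camera_model('wrist')
for ph in (135,140,145,150):
    a=np.radians(ph);print(ph,proj(m,[C0[0]+75*np.cos(a),C0[1]+75*np.sin(a),279],True))
im=cv2.imread('pics/w20.png');a=cv2.imread('pics/s20.png')
cv2.imwrite('pics/d20.png',np.hstack([cv2.resize(im[120:260,230:370],(390,390),interpolation=cv2.INTER_CUBIC),cv2.resize(a[130:190,260:320],(390,390),interpolation=cv2.INTER_CUBIC)]))
```

```text
135 [254.235385   199.72702642]
140 [257.63354122 207.3942075 ]
145 [261.66045601 214.60989063]
150 [266.26717607 221.33053888]
```

View pics/d20.png

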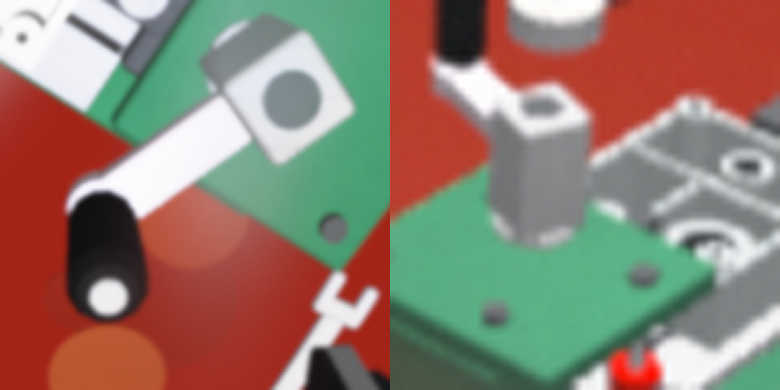

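The handle top is at about (268,226), which puts the arm at roughly 152°. It was at 140° when held, so the crank sprang back about 12° on release, through socket play or wind-up. To be sure the preload stays, I'll take hold again, re-tighten, unload slowly and let go gently.

{"method": "drive_tool", "body": {"series": [{"xyz":[1.5,0.9,1.54],"spin":0,"hand":1},{"xyz":[2,0,0],"spin":0,"hand":1},{"xyz":[0,0,0],"spin":0,"hand":1},{"xyz":[0,0,0],"spin":0,"hand":1}]}}

```text
time: 21.7
position: [528.2, -0.1, 480.2]
eef_rot: [-0.153, -0.689, -0.153, 0.692]
ft_force: [0.1, 0.6, 1.4]
grip_width: 85.7
```

Run:
```python
from h import *
report()
m=manip.camera_model('wrist');im=snap('wrist','w21.png')
s=manip.get_state()['position'];print(proj(m,[s[0],s[1],279],True))
for ph in (145,150,155):
    a=np.radians(ph);print(ph,proj(m,[C0[0]+75*np.cos(a),C0[1]+75*np.sin(a),279],True))
```

```text
t 21.7 pos [ 5.282e+02 -1.000e-01  4.802e+02] grasp [527.5  -0.  325.2] y-ang -65.01 z-ang -155.01 xax [-4.e-03  5.e-04 -1.e+00] F [0.1 0.6 1.4] w 85.7 j [-0.12  0.28  0.13  1.43  0.    2.59]
[256.38534027 224.72351838]
145 [248.71387884 212.79199764]
150 [254.41763838 220.93343083]
155 [260.7400095  228.40888338]
```

View pics/w21.png

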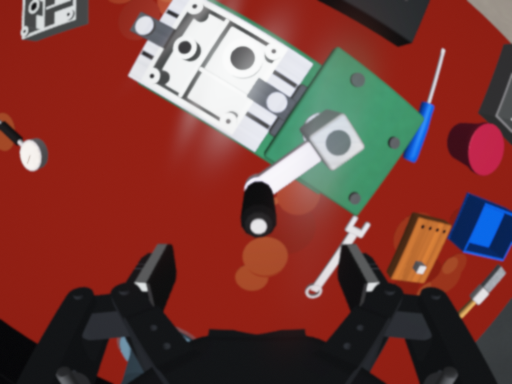

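{"method": "drive_tool", "body": {"series": [{"xyz":[2.5,0,0],"spin":0,"hand":1},{"xyz":[2.5,0,0],"spin":0,"hand":1},{"xyz":[2.0,0,0],"spin":0,"hand":1},{"xyz":[0,0,0],"spin":0,"hand":0.5},{"xyz":[0,0,0],"spin":0,"hand":0},{"xyz":[0,0,0],"spin":0,"hand":0},{"xyz":[0,0,0],"spin":0,"hand":0},{"xyz":[0,0,0],"spin":0,"hand":0}], "newtons": 50}}

```text
time: 22.42
position: [529.5, -0.2, 413.5]
eef_rot: [0.154, 0.691, 0.153, -0.689]
ft_force: [-0.3, 0.3, -1.0]
grip_width: 25.8
```

Run:
```python
from h import *
ang()
manip.snapshot('side'); ang();report()
```

```text
t 22.42 psi 233.0 r 74.7 z 413.5 Frad 0.4 Ftan(resist) -0.1 Fz -1.0 T [-0.    0.05 -0.02] w 25.8 qd 0.01
t 22.47 psi 232.9 r 74.9 z 413.4 Frad 0.8 Ftan(resist) 0.5 Fz 4.4 T [-0.11 -0.03 -0.01] w 22.8 qd 0.01
t 22.4667 pos [ 5.293e+02 -1.000e-01  4.134e+02] grasp [ 5.297e+02 -2.000e-01  2.584e+02] y-ang -64.99 z-ang -154.99 xax [ 2.9e-03 -3.0e-04 -1.0e+00] F [-0.9 -0.1  4.4] w 22.8 j [-0.12  0.28 -0.03  1.25  0.    2.58]
```

{"method": "drive_tool", "body": {"series": [{"xyz":[0,-0.16,-0.21],"spin":0,"hand":0},{"xyz":[0,0,0],"spin":0,"hand":0}]}}

```text
time: 22.63
position: [530.2, 1.8, 413.3]
eef_rot: [0.154, 0.691, 0.152, -0.69]
ft_force: [-2.4, -1.9, 6.8]
grip_width: 22.8
```

```bash
python3 -c "
from h import *
ang()"
```

```text
t 22.63 psi 234.6 r 75.0 z 413.3 Frad 1.1 Ftan(resist) 2.9 Fz 6.8 T [-0.67  0.34  0.02] w 22.8 qd 0.01
```

{"method": "drive_tool", "body": {"series": [{"xyz":[0,-0.15,-0.21],"spin":0,"hand":0},{"xyz":[0,0,0],"spin":0,"hand":0}]}}

```text
time: 22.8
position: [531.3, 3.8, 413.3]
eef_rot: [0.154, 0.691, 0.151, -0.69]
ft_force: [-3.2, -3.7, 7.7]
grip_width: 22.8
```

```bash
python3 -c "
from h import *
ang()"
```

```text
t 22.8 psi 236.3 r 75.0 z 413.3 Frad 0.8 Ftan(resist) 4.8 Fz 7.7 T [-1.03  0.51  0.01] w 22.8 qd 0.0
```

{"method": "drive_tool", "body": {"series": [{"xyz":[0,-0.14,-0.22],"spin":0,"hand":0},{"xyz":[0,0,0],"spin":0,"hand":0}]}}

```text
time: 22.97
position: [532.6, 5.8, 413.3]
eef_rot: [-0.155, -0.69, -0.151, 0.69]
ft_force: [-3.9, -3.7, 7.0]
grip_width: 23.0
```

```bash
python3 -c "
from h import *
ang()"
```

```text
t 22.97 psi 238.1 r 75.1 z 413.3 Frad 1.2 Ftan(resist) 5.2 Fz 7.0 T [-1.14  0.65  0.01] w 23.0 qd 0.0
```

{"method": "drive_tool", "body": {"series": [{"xyz":[0,-0.2,-0.33],"spin":0,"hand":0},{"xyz":[0,-0.1,-0.2],"spin":0,"hand":0},{"xyz":[0,0,0],"spin":0,"hand":0}]}}

```text
time: 23.22
position: [535.8, 10.5, 413.2]
eef_rot: [-0.155, -0.69, -0.151, 0.691]
ft_force: [-5.0, -5.1, 8.3]
grip_width: 22.8
```

```bash
python3 -c "
from h import *
ang()"
```

```text
t 23.22 psi 242.5 r 75.2 z 413.2 Frad 0.9 Ftan(resist) 7.1 Fz 8.3 T [-1.51  0.9   0.02] w 22.8 qd 0.01
```

{"method": "drive_tool", "body": {"series": [{"xyz":[0,-0.1,-0.23],"spin":0,"hand":0},{"xyz":[0,0,0],"spin":0,"hand":0}]}}

```text
time: 23.38
position: [537.2, 12.2, 413.2]
eef_rot: [-0.155, -0.69, -0.151, 0.691]
ft_force: [-7.0, -6.3, 8.8]
grip_width: 22.7
```

```bash
python3 -c "
from h import *
ang()"
```

```text
t 23.38 psi 244.2 r 75.1 z 413.2 Frad 1.4 Ftan(resist) 9.3 Fz 8.8 T [-1.65  1.14  0.01] w 22.7 qd 0.0
```

{"method": "drive_tool", "body": {"series": [{"xyz":[0,-0.06,-0.14],"spin":0,"hand":0},{"xyz":[0,0,0],"spin":0,"hand":0},{"xyz":[0,0,0],"spin":0,"hand":0},{"xyz":[0,0,0],"spin":0,"hand":0}]}}

```text
time: 23.72
position: [538.0, 13.2, 413.2]
eef_rot: [-0.155, -0.69, -0.15, 0.691]
ft_force: [-6.2, -6.7, 8.8]
grip_width: 22.9
```

```bash
python3 -c "
from h import *
ang()"
```

```text
t 23.72 psi 245.1 r 75.1 z 413.2 Frad 0.4 Ftan(resist) 9.1 Fz 8.8 T [-1.68  1.23 -0.05] w 22.9 qd 0.0
```

{"method": "drive_tool", "body": {"series": [{"xyz":[0,0.06,0.12],"spin":0,"hand":0},{"xyz":[0,0,0],"spin":0,"hand":0}]}}

```text
time: 23.88
position: [537.5, 12.5, 413.2]
eef_rot: [-0.154, -0.69, -0.151, 0.691]
ft_force: [-5.1, -4.7, 7.9]
grip_width: 22.6
```

```bash
python3 -c "
from h import *
ang()"
```

```text
t 23.88 psi 244.4 r 75.1 z 413.2 Frad 0.9 Ftan(resist) 6.9 Fz 7.9 T [-1.26  0.89  0.01] w 22.6 qd 0.0
```

{"method": "drive_tool", "body": {"series": [{"xyz":[0,0.06,0.12],"spin":0,"hand":0},{"xyz":[0,0,0],"spin":0,"hand":0}]}}

```text
time: 24.05
position: [537.0, 11.7, 413.3]
eef_rot: [0.154, 0.69, 0.151, -0.69]
ft_force: [-4.7, -3.7, 6.7]
grip_width: 22.9
```

```bash
python3 -c "
from h import *
ang()"
```

```text
t 24.05 psi 243.7 r 75.0 z 413.3 Frad 1.4 Ftan(resist) 5.8 Fz 6.7 T [-0.94  0.66  0.04] w 22.9 qd 0.0
```

{"method": "drive_tool", "body": {"series": [{"xyz":[0,0.06,0.12],"spin":0,"hand":0},{"xyz":[0,0,0],"spin":0,"hand":0},{"xyz":[0,0.06,0.12],"spin":0,"hand":0},{"xyz":[0,0,0],"spin":0,"hand":0}]}}

```text
time: 24.38
position: [535.4, 9.8, 413.2]
eef_rot: [0.154, 0.691, 0.152, -0.69]
ft_force: [-2.6, -1.9, 6.6]
grip_width: 22.8
```

```bash
python3 -c "
from h import *
ang()"
```

```text
t 24.38 psi 241.9 r 75.0 z 413.2 Frad 0.9 Ftan(resist) 3.1 Fz 6.6 T [-0.8   0.56 -0.01] w 22.8 qd 0.0
```

{"method": "drive_tool", "body": {"series": [{"xyz":[0,0.06,0.12],"spin":0,"hand":0},{"xyz":[0,0,0],"spin":0,"hand":0},{"xyz":[0,0,0],"spin":0,"hand":0}]}}

```text
time: 24.63
position: [534.7, 8.8, 413.2]
eef_rot: [0.154, 0.691, 0.152, -0.69]
ft_force: [-2.5, -2.1, 7.6]
grip_width: 23.1
```

```bash
python3 -c "
from h import *
ang()"
```

```text
t 24.63 psi 240.9 r 75.0 z 413.2 Frad 0.8 Ftan(resist) 3.2 Fz 7.6 T [-0.7   0.5  -0.02] w 23.1 qd 0.0
```

{"method": "drive_tool", "body": {"series": [{"xyz":[0,0.06,0.12],"spin":0,"hand":0},{"xyz":[0,0,0],"spin":0,"hand":0},{"xyz":[0,0.06,0.12],"spin":0,"hand":0},{"xyz":[0,0,0],"spin":0,"hand":0}]}}

```text
time: 24.97
position: [533.3, 6.8, 413.3]
eef_rot: [0.154, 0.691, 0.152, -0.69]
ft_force: [-2.0, -1.7, 5.4]
grip_width: 22.8
```

```bash
python3 -c "
from h import *
ang()"
```

```text
t 24.97 psi 239.0 r 75.1 z 413.3 Frad 0.7 Ftan(resist) 2.6 Fz 5.4 T [-0.56  0.27  0.  ] w 22.8 qd 0.0
```

{"method": "drive_tool", "body": {"series": [{"xyz":[0,0.06,0.12],"spin":0,"hand":0},{"xyz":[0,0,0],"spin":0,"hand":0},{"xyz":[0,0.06,0.12],"spin":0,"hand":0},{"xyz":[0,0,0],"spin":0,"hand":0}]}}

```text
time: 25.3
position: [531.8, 4.8, 413.2]
eef_rot: [0.154, 0.691, 0.152, -0.689]
ft_force: [-0.7, -0.5, 5.4]
grip_width: 22.9
```

```bash
python3 -c "
from h import *
ang()"
```

```text
t 25.3 psi 237.2 r 75.2 z 413.2 Frad 0.3 Ftan(resist) 0.8 Fz 5.4 T [-0.57  0.08  0.04] w 22.9 qd 0.0
```

Unloading shows friction hysteresis. The hand force reaches about 0.8 N at ψ=237, where winding took about 5 N, so roughly 3 N of handle preload (about 115 N at the lug) remains, held by the screw. I'll let go now, almost unloaded.

{"method": "drive_tool", "body": {"series": [{"xyz":[0,0.02,0.04],"spin":0,"hand":0},{"xyz":[0,0,0],"spin":0,"hand":0.4},{"xyz":[0,0,0],"spin":0,"hand":1},{"xyz":[0,0,0],"spin":0,"hand":1},{"xyz":[0,0,0],"spin":0,"hand":1},{"xyz":[-2,0,0],"spin":0,"hand":1},{"xyz":[-3,0,0],"spin":0,"hand":1},{"xyz":[-3,0,0],"spin":0,"hand":1}]}}

```text
time: 25.97
position: [530.6, 5.0, 491.4]
eef_rot: [-0.153, -0.689, -0.154, 0.692]
ft_force: [0.8, -0.8, -0.1]
grip_width: 85.4
```

{"method": "drive_tool", "body": {"series": [{"xyz":[-2,0,0],"spin":0,"hand":1},{"xyz":[0,0,0],"spin":0,"hand":1},{"xyz":[0,0,0],"spin":0,"hand":1},{"xyz":[0,0,0],"spin":0,"hand":1}]}}

```text
time: 26.3
position: [531.2, 4.8, 510.7]
eef_rot: [-0.153, -0.69, -0.153, 0.691]
ft_force: [0.3, 0.5, -1.0]
grip_width: 85.6
```

Run:
```python
from h import *
report()
m=manip.camera_model('wrist');im=snap('wrist','w22.png');a=snap('side','s22.png')
for ph in (145,148,151,154):
    x=np.radians(ph);print(ph,proj(m,[C0[0]+75*np.cos(x),C0[1]+75*np.sin(x),279],True))
cv2.imwrite('pics/d22.png',np.hstack([cv2.resize(im[120:260,230:370],(390,390),interpolation=cv2.INTER_CUBIC),cv2.resize(a[110:210,235:335],(390,390),interpolation=cv2.INTER_CUBIC)]))
```

```text
t 26.3 pos [531.2   4.8 510.7] grasp [531.    4.9 355.7] y-ang -64.99 z-ang -154.99 xax [-1.3e-03  1.0e-04 -1.0e+00] F [ 0.3  0.5 -1. ] w 85.6 j [-0.11  0.29  0.22  1.51 -0.    2.59]
145 [253.86458034 203.35490511]
148 [256.70765772 207.67702266]
151 [259.75735947 211.80711034]
154 [263.00202484 215.73688109]
```

View pics/d22.png

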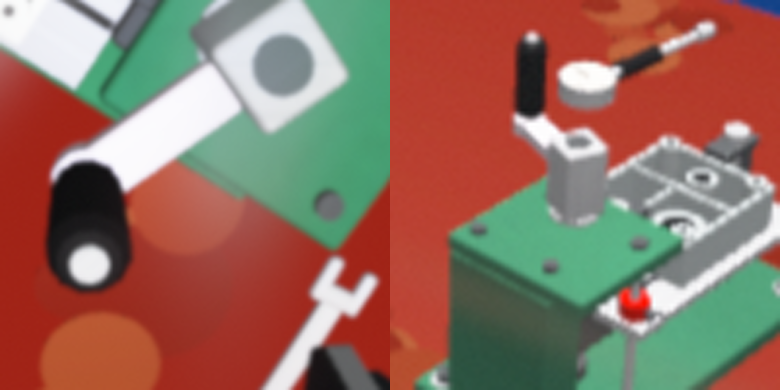

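{"method": "drive_tool", "body": {"series": [{"xyz":[0,0,0],"spin":0,"hand":1},{"xyz":[0,0,0],"spin":0,"hand":1},{"xyz":[0,0,0],"spin":0,"hand":1},{"xyz":[0,0,0],"spin":0,"hand":1},{"xyz":[0,0,0],"spin":0,"hand":1},{"xyz":[0,0,0],"spin":0,"hand":1},{"xyz":[0,0,0],"spin":0,"hand":1},{"xyz":[0,0,0],"spin":0,"hand":1}]}}

```text
time: 27.07
position: [531.2, 4.8, 511.7]
eef_rot: [0.153, 0.69, 0.153, -0.69]
ft_force: [-0.8, 0.4, -0.0]
grip_width: 85.3
```

{"method": "drive_tool", "body": {"series": [{"xyz":[0,0,0],"spin":0,"hand":1},{"xyz":[0,0,0],"spin":0,"hand":1},{"xyz":[0,0,0],"spin":0,"hand":1},{"xyz":[0,0,0],"spin":0,"hand":1},{"xyz":[0,0,0],"spin":0,"hand":1},{"xyz":[0,0,0],"spin":0,"hand":1},{"xyz":[0,0,0],"spin":0,"hand":1},{"xyz":[0,0,0],"spin":0,"hand":1}]}}

```text
time: 27.73
position: [531.1, 4.8, 511.7]
eef_rot: [0.153, 0.69, 0.153, -0.69]
ft_force: [0.6, -0.5, 0.0]
grip_width: 85.3
```

Run:
```python
from h import *
im=snap('wrist','w23.png');print(manip.get_state()['time'],manip.get_state()['position'])
for f in ('w22','w23'):
    x=cv2.imread(f'pics/{f}.png'); g=x[195:235,245:280].min(2); mk=(g>150).astype(np.uint8)
    n,l,st,ce=cv2.connectedComponentsWithStats(mk); print(f,[(st[i][4],np.round(ce[i]+[245,195],2)) for i in range(1,n)])
d=cv2.absdiff(cv2.imread('pics/w22.png'),im);print(d.max(),d[100:260,200:380].mean())
```

```text
27.7833 [531.15812946   4.79550566 511.68309416]
w22 [(np.int32(151), array([261.59, 214.53]))]
w23 [(np.int32(150), array([261.35, 214.21]))]
66 1.777013888888889
```

Run:
```python
from h import *
from scipy.optimize import least_squares
def cen(f,c,r=18):
    x=cv2.imread(f'pics/{f}.png'); u,v=c; g=x[v-r:v+r,u-r:u+r].min(2); n,l,st,ce=cv2.connectedComponentsWithStats((g>150).astype(np.uint8))
    i=1+np.argmin(np.linalg.norm(ce[1:]-r,axis=1)); return ce[i]+[u-r,v-r],st[i][4]
m=manip.camera_model('wrist'); Tn=np.array(m['T']); p0=manip.get_state()['position']
for f,c,pos in (('w12',(257,240),(663.3,-3.7,464.2)),('w20',(268,226),(539.3,14.6,516.5)),('w21',(258,228),(528.2,-.1,480.2)),('w23',(261,214),p0)):
    q,a=cen(f,c); T=Tn.copy(); T[:3,3]+=np.array(pos)-p0; mm=dict(camera_matrix=m['camera_matrix'],T=T)
    P=atz(ray(mm,q,True),279)[:2]-C0
    print(f,q,a,'r',np.hypot(*P),'phi',np.degrees(np.arctan2(P[1],P[0])),'psi',(24.9-np.degrees(np.arctan2(P[1],P[0])))%360)
```

```text
w12 [256.40851064 240.02978723] 235 r 73.5700938825692 phi 24.48448327916714 psi 0.4155167208328585
w20 [268.4        226.18518519] 135 r 75.3737469135513 phi 153.25119581558477 psi 231.64880418441524
w21 [258.23404255 225.93085106] 188 r 74.30202820010767 phi 152.9880109236892 psi 231.91198907631082
w23 [261.34666667 214.20666667] 150 r 75.16631204611062 phi 152.92554277385602 psi 231.97445722614398
```

```bash
python3 -c "
from h import *
print(manip.hand_in(), manip.get_state()['time'])"
```

```text
the job is handed in; nothing more can be done
the job is handed in; nothing more can be done
```

The crank is fitted on the lift's shaft and the table is wound up against the red stop. The job was handed in with the clock at about 28 s; no verdict was reported.

**What I did:** I gripped the crank by its hub and lifted it off the block. I turned it to match the shaft's flats, which sat at about 25°, and pushed it down to the shoulder, confirmed by the rise in vertical force and the side picture. I then held it by the handle and wound it clockwise about 1.7 turns. It went tight at about 9 N on the handle against roughly 3 N while running, so about 6 N above. That should be around 250 N at the lug, well short of forcing.

**Last checks:**
- **Fit:** the side picture shows the hub upright and seated on the shoulder. The crank was still when I compared pictures 1.5 s apart.
- **Robot:** open and clear, with the fingertips about 60 mm above the handle, reading no force beyond noise.
- **Bystanders:** I noticed none out of place in the pictures, but did not measure them.

**What disagreed:** each time I let go, the handle sprang back. The first time it went back about 12°. I took hold again, re-tightened, unloaded slowly and let go with almost no force, and it settled at the same angle as before. From the winding and unwinding forces I estimate the lug still bears on the collar with about 40 N or more, held by screw friction. I could not measure that force directly.

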